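Put a pigment jar on the jar roller

TASK

The pigment in the amber-brown jar has settled. Lay that jar gently on its side along the two rollers of the jar roller, with its cap at the end away from the timer dial, and let go of it; then turn the dial until the 5 stands in the middle of its little window. Leave the blue jar and the white jar standing where they are.

Things in the scene. Friction and masses are not known exactly. Their poses are not given: they have to be found in the camera images.
- jar_amber_centre (a point): Centre, half-way up, of the amber-brown glass jar: round, upright at the start, loose, 54 mm in diameter, 88 mm tall, about 0.24 kg (0.17 to 0.33 kg). The top 14 mm is a fixed black cap of 52 mm diameter. Its z axis runs along the jar from base to cap.
- jar_amber_cap (a point): Centre of the top face of the amber-brown jar's black cap, 44 mm from the jar's centre along the jar's z axis.
- jar_blue_centre (a point): Centre, half-way up, of the blue jar: 54 mm in diameter, 76 mm tall, black cap, upright. To be left alone.
- jar_white_centre (a point): Centre, half-way up, of the white jar: 54 mm in diameter, 82 mm tall, black cap, upright. To be left alone.
- jar_roller: Jar roller, a fixed blue and grey machine, 124 mm (its x) by 286 mm (its y), turned up to 0.2 rad about the vertical. Origin: on the table, between the rollers; y runs along the rollers away from the dial, z up. The rollers are free from y = -30 mm (side of the blue housing with the dial, 89 mm high) to y = +100 mm (far bearing block, 18 mm thick, 61 mm high).
- roller_bed (a point): Where the centre of a 54 mm jar lies when it rests on both rollers, midway along them: 75.5 mm above the table, at y = +36 mm of the jar roller, with the same axes. The two black rollers are parked and do not turn; 24 mm in diameter, axes 42 mm above the table at x = -20 and +20 mm.
- timer_dial (a joint): Dial angle in rad. Figures 0 to 7 stand 45 degrees apart on a white disc under the white cover; figure n is in the middle of the window at n x 0.785 (5: 3.927). The value grows as the dial turns clockwise seen from above (stops at 0 and 5.498). It starts between 2.5 and 3.3 and stays where it is left (friction about 0.04 N m).
- dial_knob (a point): Grip point of the dial, on its vertical axis, 110 mm above the table: a black bar knob 46 mm long (its own x), 13 mm wide (its own y), 91 to 123 mm above the table; the cover beneath is at 89 mm. At dial value 0 the bar lies along the jar roller's x. The window, 22 by 24 mm, is in the cover on the robot's side, 36 mm from the axis.
Mind the look-alikes: they are no part of the job. Leave any red look-alike of the part that bears jar_amber_centre alone.

How it is judged:
By the outcome, as a careful person would: the job done as asked, in the order asked, and still so for the second after the job is handed in, with the robot touching nothing.
It also fails if it takes over 51 s, if anything falls off the work surface, if the arm or the gripper's body presses on something with over 40 N, if the wrist force passes 120 N, or if a joint passes its speed limit or range.

ROBOT

A 6-joint arm with a two-finger parallel gripper is mounted at the origin on a cart in front of the work surface, level with it; the furniture and walls round the work are solid. World frame = base frame: x ahead of the robot, y to its left, z up, the work surface at z = 0. Lengths are in m, angles in degrees, forces in N, time in s.
With the tool pointing down it reaches from about 0.4 to 0.825 m from the base axis. Payload 7 kg.
Tool frame: the origin (TCP) lies at the very end of the fingers, on their centre line; the grasp point (between the pads) lies 19 mm behind it (r.hold_point_z is the distance from the TCP to the grasp point, in m); z points along the fingers, y is the direction in which the jaws open and shut (so a half turn about z gives the same grasp; the last joint's range is limited). The gripper opens to 88 mm and grips with 3 to 60 N. Pads are 19 mm wide; open, the fingers measure 130 mm over their backs; the gripper's body (78 mm by 193 mm) begins 47 mm behind the grasp point.
Start: joints at [-55.628, 20.546, 0.682, 0, -70.136, -16.507], TCP at [0.207, -0.642, 0.227] pointing down, gripper open.
Joint ranges: [-176.03, 176.03], [-82.01, 121.73], [-58.28, 71.71], [-173.87, 95.51], [-174.79, -0.11], [-173.66, 173.66]. Speed limits (degrees/s): [136.94, 136.94, 172.46, 180, 180, 180].

INTERFACE

Orientations are given as [roll, pitch, yaw] about the fixed x, y, z axes, in that order (R = Rz(yaw) Ry(pitch) Rx(roll)).
In Python, from plant import r gives the robot as it stands. The module is installed in compiled form; this text tells all that it offers.
- The arm moves only by the shell command python3 -m inch 'ROWS' [FORCE]. ROWS is text: rows parted by semicolons, each of 7 numbers parted by spaces: the shift along the tool's x, y, z in m, then the turn, a rotation vector about the tool's x, y, z in rad, then the opening, from 0 (shut) to 1 (fully open). In form: tx ty tz ax ay az jaw; .... A call has 1 to 20 rows; each row shifts and turns the commanded pose from where the row before left it, along the tool's axes as they then stand; what a row does not reach is not made up. A row lasts 1/12 s, in which the tool goes at most 41.7 mm and 7.16 degrees, less where a joint would pass 70% of its speed; a pose out of reach is approached as far as the arm can. A call with a gripper value outside its range is refused whole. The fingers move at their own pace and stop on an object; FORCE is the grip in N (left out, the last holds). Time passes only in rows, so rows that do not move let the fingers close. It gives the time, the measured TCP pose, the force and the opening at its end, in the units of the state.
- r.get_state(): the state, without advancing time (a new reading comes with each control period).
- r.capture(name): name is "scene" or "top" or "wrist"; returns the picture (400x640x3 uint8, red, green, blue); there is no depth.
- r.camera_params(name): a dict with "vfov" (degrees; the focal length in pixels is half the picture's height over the tangent of half this angle, whatever the lens; pixels are square), "cx", "cy" (the principal point, pixels), "R" (3x3) and "t" (3): a world point X has camera coordinates R X + t. Camera axes: x right, y down, z forward; pixel columns grow to the right and rows downward; lengths in m; the calibration is good to about 2 mm. A picture is of the moment at which its call begins: read the wrist's pose just before it. camera_params takes no time and is no camera call; for the wrist camera it gives the pose at the moment of the call.
- r.close_job(): hands the job in, once; it reports no verdict.
Trained networks look in the newest picture that a camera, given by its name, has taken for a name from the list of things; names that differ only in an ending like _2 or _b are one class to them, and where a whole thing is asked for, a point or a joint stands for the part that bears it (a point fixed in the world has none). Each returns a list of dicts, best first, with "p" (0 to 1); they miss things now and then, are a little off and sometimes report something else, mostly with a low value. They report only what shows in the picture. A call takes as long as a camera call. They do not tell look-alikes from the thing itself.
- r.recognise(target, camera): "xy" ([column, row] in pixels, amid what is visible of it).
The state is a dict: "time_s": time; "joints": joint angles; "qd": joint speeds; "joint_torque": joint torques, N m; "tcp_pos": TCP position; "eef_rot": TCP orientation; "contact_force": force on the tool from outside, world axes, zero at the start; "moment": the same for the moment, N m; "gripper_width": finger opening in m.
Only numpy, scipy, OpenCV 4.12 (cv2) and the standard library are available. Lean on these libraries where they do the work, as an engineer would, in place of code of your own. Each camera call takes 0.05 s, during which the arm holds its last target.

## Working session

There is one attempt and no reset: what is moved stays moved. The work goes in short steps, Python scripts to look and compute and a shell command to move; the robot and the scene stay as the last step left them, time stands still between calls to the robot, and variables do not carry over. Pictures are saved under pics/ and viewed, and the job is handed in when it is done.

```bash
mkdir -p pics; cat > h.py <<'E'
import numpy as np, cv2
from plant import r
def cap(cam,fn,crop=None,scale=1):
    im=r.capture(cam)
    b=cv2.cvtColor(im,cv2.COLOR_RGB2BGR)
    if crop: b=b[crop[1]:crop[3],crop[0]:crop[2]]
    if scale!=1: b=cv2.resize(b,None,fx=scale,fy=scale,interpolation=cv2.INTER_CUBIC)
    cv2.imwrite('pics/'+fn,b); return im
def par(cam):
    p=r.camera_params(cam); f=200/np.tan(np.radians(p['vfov'])/2)
    return f,p['cx'],p['cy'],np.array(p['R']),np.array(p['t'])
def ray(P,uv,z):
    f,cx,cy,R,t=P
    d=R.T@np.array([(uv[0]-cx)/f,(uv[1]-cy)/f,1]); c=-R.T@t
    return c+d*(z-c[2])/d[2]
def proj(P,X):
    f,cx,cy,R,t=P
    q=R@np.array(X)+t; return np.array([f*q[0]/q[2]+cx,f*q[1]/q[2]+cy])
E
python3 - <<'E'
from h import *
s=r.get_state(); print({k:np.round(v,3) for k,v in s.items()}, r.hold_point_z)
for c in ['scene','top','wrist']:
    cap(c,c+'0.png'); P=par(c); print(c,P[0],P[1:3],np.round(-P[3].T@P[4],3),np.round(P[3],2).tolist())
P=par('top')
for n,z in [('jar_amber_centre',.044),('jar_blue_centre',.038),('jar_white_centre',.041),('dial_knob',.11),('jar_roller',.05),('roller_bed',.0755)]:
  for c in ['top','scene']:
    try:
      r.capture(c)
      P=par(c)
      for d in r.recognise(n,c)[:4]: print(n,c,np.round(d['xy'],1),round(d['p'],2),np.round(ray(P,d['xy'],z),3))
    except Exception as e: print(n,c,e)
E
```

```text
{'time_s': np.float64(0.0), 'joints': array([-5.5627e+01,  2.0591e+01,  6.3200e-01, -2.1000e-02, -7.0135e+01,
       -1.6508e+01]), 'qd': array([-0.032, -0.034,  0.005,  0.104,  0.001, -0.007]), 'joint_torque': array([ 1.0000e-03, -5.8272e+01,  2.9306e+01,  6.9970e+00,  7.0000e-03,
       -0.0000e+00]), 'tcp_pos': array([ 0.207, -0.642,  0.226]), 'eef_rot': array([ 1.79904e+02, -8.00000e-03, -1.62142e+02]), 'contact_force': array([-1.12 , -0.346, -0.092]), 'moment': array([-0.009,  0.013, -0.022]), 'gripper_width': np.float64(0.087)} 0.0188
scene 478.2658251385755 (312.8062658701308, 194.12851381437645) [-0.262  0.982  0.649] [[-0.77, -0.64, 0.01], [-0.28, 0.32, -0.91], [0.58, -0.7, -0.42]]
top 423.6905359748768 (315.83431301061404, 200.18213781551208) [0.351 0.08  1.041] [[0.03, -1.0, -0.01], [-0.99, -0.03, -0.16], [0.16, 0.02, -0.99]]
wrist 321.29045682948055 (324.23349270307966, 201.65954932156274) [ 0.145 -0.662  0.385] [[-0.31, 0.95, 0.0], [0.92, 0.3, 0.24], [0.23, 0.08, -0.97]]
jar_amber_centre top [224.6 243.7] 0.84 [0.401 0.309 0.044]
jar_amber_centre top [266.3 232.9] 0.81 [0.429 0.212 0.044]
jar_amber_centre scene [275.6 259.2] 0.68 [0.403 0.311 0.044]
jar_amber_centre scene [297.6 241.2] 0.56 [0.419 0.217 0.044]
jar_blue_centre top [280.3 164.9] 0.75 [0.596 0.187 0.038]
jar_blue_centre top [265.3 237.8] 0.52 [0.418 0.215 0.038]
jar_blue_centre top [404.  211.3] 0.24 [ 0.49  -0.113  0.038]
jar_blue_centre scene [255.2 219.8] 0.71 [0.588 0.199 0.038]
jar_white_centre top [207.3 189.7] 0.9 [0.53  0.36  0.041]
jar_white_centre top [280.6 168.3] 0.18 [0.587 0.185 0.041]
dial_knob top [443.9 215.9] 0.56 [ 0.472 -0.186  0.11 ]
dial_knob scene [367.7 164.3] 0.44 [ 0.49  -0.191  0.11 ]
jar_roller top [406.4 211. ] 0.97 [ 0.489 -0.116  0.05 ]
jar_roller scene [352.5 195.2] 0.66 [ 0.466 -0.082  0.05 ]
roller_bed top [406.3 210.1] 0.63 [ 0.488 -0.111  0.076]
roller_bed scene [351.6 194.5] 0.75 [ 0.44  -0.039  0.076]
```

View pics/top0.png

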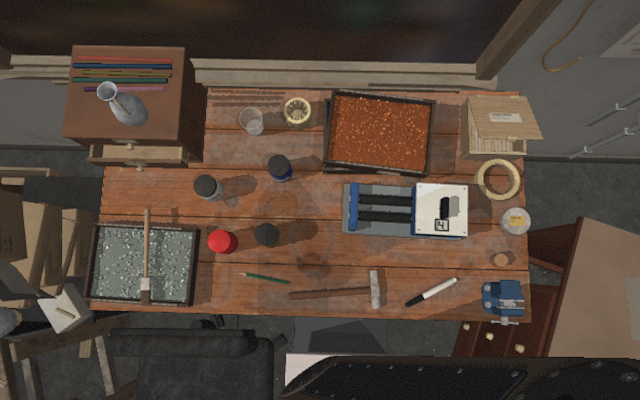

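View pics/scene0.png

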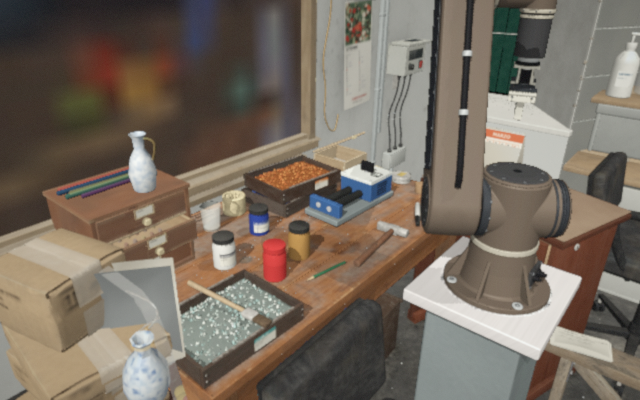

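```bash
python3 - <<'E'
import cv2
t=cv2.imread('pics/top0.png')
cv2.imwrite('pics/top_c1.png',cv2.resize(t[140:290,170:320],None,fx=4,fy=4,interpolation=cv2.INTER_CUBIC))
cv2.imwrite('pics/top_c2.png',cv2.resize(t[150:270,330:490],None,fx=5,fy=5,interpolation=cv2.INTER_CUBIC))
E
```

```text
(no output)
```

View pics/top_c1.png

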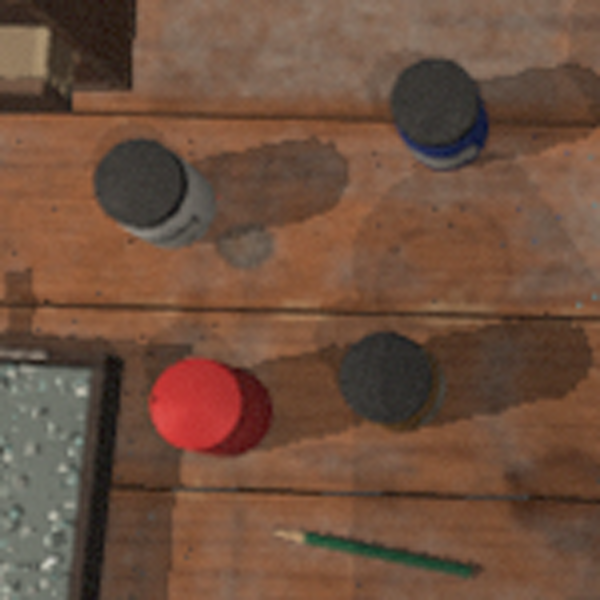

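View pics/top_c2.png

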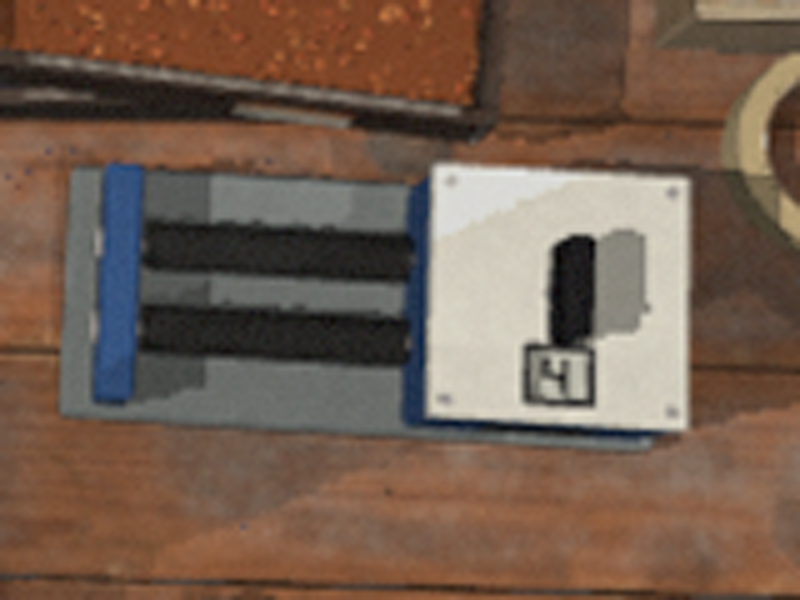

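```bash
python3 - <<'E'
from h import *
P=par('top')
c2=lambda u,v:(330+(u+.5)/5-.5,150+(v+.5)/5-.5)
c1=lambda u,v:(170+u/4,140+v/4)
print('amber',ray(P,c1(387,378),.088),'red',ray(P,c1(197,405),.088),'blue',ray(P,c1(436,102),.076),'white',ray(P,c1(140,184),.082))
cov=[ray(P,c2(*q),.089)[:2] for q in [(433,162),(692,178),(688,430),(425,417)]]
blk=[ray(P,c2(*q),.061)[:2] for q in [(105,165),(143,165),(127,403),(93,400)]]
print(np.round(cov,4).tolist(),np.round(blk,4).tolist())
C=np.mean(cov,0);B=np.mean(blk,0);d=B-C;print(C,B,np.linalg.norm(d),'yaw(y-axis vs world y)',np.degrees(np.arctan2(-d[0],d[1])))
print('win',ray(P,c2(559,376),.089),'knob',ray(P,c2(574,289),.123))
# rollers
for a,b in [((150,245),(410,258)),((150,330),(405,342))]:
  A=ray(P,c2(*a),.054);Bb=ray(P,c2(*b),.054);e=A-Bb;print('roller',A,Bb,np.degrees(np.arctan2(-e[0],e[1])))
S=par('scene'); 
im=cv2.imread('pics/scene0.png')
cv2.imwrite('pics/sc_c.png',cv2.resize(im[130:290,200:400],None,fx=4,fy=3.75,interpolation=cv2.INTER_CUBIC))
for X in [(.423,.213,0),(.423,.213,.088)]: print(proj(S,X))
E
```

```text
amber [0.42227065 0.2054304  0.088     ] red [0.40426941 0.3117019  0.088     ] blue [0.58517308 0.18571513 0.076     ] white [0.53094361 0.35430848 0.082     ]
[[0.551, -0.1309], [0.5465, -0.2484], [0.4316, -0.2433], [0.4343, -0.1262]] [[0.5516, 0.0169], [0.5521, -0.001], [0.4396, 0.0051], [0.4406, 0.0208]]
[ 0.49087034 -0.18718158] [0.49598862 0.01043249] 0.19768034233555531 yaw(y-axis vs world y) -1.4836492828027903
win [ 0.45436016 -0.18632326  0.089     ] knob [ 0.48891414 -0.18403093  0.123     ]
roller [ 0.5151411  -0.00533154  0.054     ] [ 0.51204624 -0.12744188  0.054     ] -1.4518386147015805
roller [ 0.47479743 -0.00578334  0.054     ] [ 0.47223594 -0.12479015  0.054     ] -1.2330406289441271
[297.39799624 255.17201085]
[297.28255213 224.47425808]
```

View pics/sc_c.png

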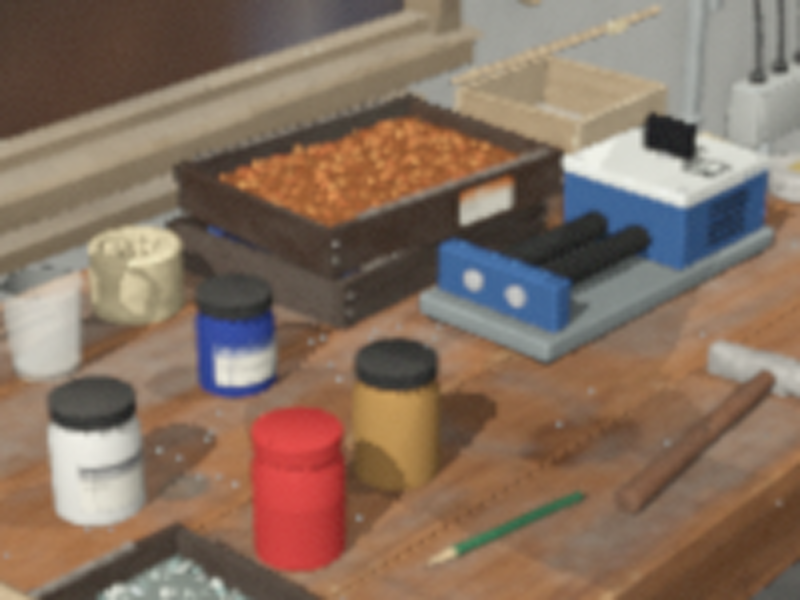

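```bash
cat > kin.py <<'E'
import numpy as np
from scipy.spatial.transform import Rotation as Ro
def Rm(q,s4=1,s6=1,c=0):
    j=np.radians(q)
    B=np.array([[0,0,1],[0,1,0],[-1,0,0]]).astype(float) # tool z-> x
    return Ro.from_euler('z',j[0])*Ro.from_euler('y',j[1]-j[2])*Ro.from_euler('x',s4*j[3])*Ro.from_euler('y',-j[4])*Ro.from_matrix(B)*Ro.from_euler('z',s6*j[5]+c)
E
python3 - <<'E'
from kin import *
q=[-55.628,20.546,.682,0,-70.136,-16.507]
T=Ro.from_euler('xyz',[180,0,-162.142],degrees=True)
for s6 in (1,-1):
    D=Rm(q,1,s6).inv()*T; print(s6,D.as_rotvec(degrees=True))
E
```

```text
1 [-1.15550965e-14  8.84455115e-15 -5.69790000e+01]
-1 [-9.12685461e-15  1.25336412e-14 -8.99930000e+01]
```

```bash
python3 -m inch '0.030 -0.025 -0.003 0 0 0 1; 0.030 -0.025 -0.003 0 0 0 1; 0 0 0 0.05 0.05 0.08 1; 0 0 0 0 0 0 1'; python3 -c "
from h import *
s=r.get_state(); print({k:np.round(s[k],4).tolist() for k in ['time_s','joints','tcp_pos','eef_rot']})"
```

```text
time_s: 1.68
tcp_pos: [0.1637, -0.7089, 0.2298]
eef_rot: [-177.1, -2.9, -167.2]
contact_force: [0.0, 0.9, -1.4]
gripper_width: 0.088
{'time_s': 1.6833, 'joints': [-59.7839, 23.6407, 4.0657, 3.8991, -68.5655, -18.6811], 'tcp_pos': [0.1637, -0.7089, 0.2298], 'eef_rot': [-177.1013, -2.8979, -167.1719]}
```

```bash
python3 - <<'E'
from kin import *
q=[-59.7839,23.6407,4.0657,3.8991,-68.5655,-18.6811]
T=Ro.from_euler('xyz',[-177.1013,-2.8979,-167.1719],degrees=True)
for s4 in (1,-1):
    print(s4,((Rm(q,s4,-1,-np.pi/2)).inv()*T).magnitude()*57.3)
s4=min((1,-1),key=lambda s:((Rm(q,s,-1,-np.pi/2)).inv()*T).magnitude())
# wrist solve
def wrist(T,j1,phi):
    A=Ro.from_euler('z',np.radians(j1))*Ro.from_euler('y',np.radians(phi))
    M=(A.inv()*T*Ro.from_euler('z',np.pi/2)).as_matrix()
    B=np.array([[0,0,1],[0,1,0],[-1,0,0]])
    # M = Rx(a) Ry(b) B Rz(g); tool z = Rx(a)Ry(b) ex = (cos b, sin a sin b, -cos a sin b)
    z=M[:,2]; b=np.arccos(z[0]); a=np.arctan2(z[1],-z[2])
    G=(Ro.from_matrix(B).inv()*Ro.from_euler('y',-b)*Ro.from_euler('x',-a)*Ro.from_matrix(M)).as_rotvec()
    return s4*np.degrees(a),-np.degrees(b),-np.degrees(G[2])
for th in (45,60,75):
  t=np.radians(th)
  for s in (1,-1):
    y=np.array([s,0,0.])
    for nm,z,j1s in (('init',np.array([0,np.sin(t),-np.cos(t)]),(0,15)),('fin',np.array([0,-np.cos(t),-np.sin(t)]),(0,8))):
      T=Ro.from_matrix(np.c_[np.cross(y,z),y,z])
      for j1 in j1s:
        for phi in (10,40): print(th,s,nm,j1,phi,np.round(wrist(T,j1,phi),0))
E
```

```text
1 7.798789989354906
-1 2.0308317459468343e-05
45 1 init 0 10 [ -45.  -83. -173.]
45 1 init 0 40 [ -53.  -63. -149.]
45 1 init 15 10 [-46. -72. 177.]
45 1 init 15 40 [ -58.  -54. -157.]
45 1 fin 0 10 [ 45. -83. 173.]
45 1 fin 0 40 [ 53. -63. 149.]
45 1 fin 8 10 [ 44. -89. 167.]
45 1 fin 8 40 [ 49. -68. 145.]
45 -1 init 0 10 [-45. -83.   7.]
45 -1 init 0 40 [-53. -63.  31.]
45 -1 init 15 10 [-46. -72.  -3.]
45 -1 init 15 40 [-58. -54.  23.]
45 -1 fin 0 10 [ 45. -83.  -7.]
45 -1 fin 0 40 [ 53. -63. -31.]
45 -1 fin 8 10 [ 44. -89. -13.]
45 -1 fin 8 40 [ 49. -68. -35.]
60 1 init 0 10 [ -60.  -85. -171.]
60 1 init 0 40 [ -66.  -71. -144.]
60 1 init 15 10 [ -62.  -72. -179.]
60 1 init 15 40 [ -74.  -60. -148.]
60 1 fin 0 10 [ 30. -81. 175.]
60 1 fin 0 40 [ 37. -56. 157.]
60 1 fin 8 10 [ 30. -85. 168.]
60 1 fin 8 40 [ 35. -60. 151.]
60 -1 init 0 10 [-60. -85.   9.]
60 -1 init 0 40 [-66. -71.  36.]
60 -1 init 15 10 [-62. -72.   1.]
60 -1 init 15 40 [-74. -60.  32.]
60 -1 fin 0 10 [ 30. -81.  -5.]
60 -1 fin 0 40 [ 37. -56. -23.]
60 -1 fin 8 10 [ 30. -85. -12.]
60 -1 fin 8 40 [ 35. -60. -29.]
75 1 init 0 10 [ -75.  -87. -170.]
75 1 init 0 40 [ -78.  -80. -141.]
75 1 init 15 10 [ -77.  -73. -174.]
75 1 init 15 40 [ -88.  -69. -142.]
75 1 fin 0 10 [ 15. -80. 177.]
75 1 fin 0 40 [ 19. -52. 168.]
75 1 fin 8 10 [ 15. -82. 170.]
75 1 fin 8 40 [ 19. -54. 160.]
75 -1 init 0 10 [-75. -87.  10.]
75 -1 init 0 40 [-78. -80.  39.]
75 -1 init 15 10 [-77. -73.   6.]
75 -1 init 15 40 [-88. -69.  38.]
75 -1 fin 0 10 [ 15. -80.  -3.]
75 -1 fin 0 40 [ 19. -52. -12.]
75 -1 fin 8 10 [ 15. -82. -10.]
75 -1 fin 8 40 [ 19. -54. -20.]
```

```bash
cat >> kin.py <<'E'
def Rt(th,side,s=-1):
    """side 'init': tool z=(0,sin,-cos); 'fin': z=(0,-cos,-sin)"""
    t=np.radians(th); y=np.array([s,0,0.])
    z=np.array([0,np.sin(t),-np.cos(t)]) if side=='init' else np.array([0,-np.cos(t),-np.sin(t)])
    return Ro.from_matrix(np.c_[np.cross(y,z),y,z])
def down(yaw): return Ro.from_euler('xyz',[180,0,yaw],degrees=True)
def rows(p1,R1,N,p0=None,R0=None,show=True):
    if p0 is None:
        from plant import r
        s=r.get_state(); p0=np.array(s['tcp_pos']); R0=Ro.from_euler('xyz',s['eef_rot'],degrees=True)
    a=(R0.inv()*R1).as_rotvec()/N
    E=Ro.from_rotvec(a); M=np.zeros((3,3)); R=R0
    for k in range(N): M+=R.as_matrix(); R=R*E
    t=np.linalg.solve(M,np.array(p1)-p0)
    print('from',np.round(p0,4),'N',N,'t',np.round(t,4),'a',np.round(a,4),'|t|mm',round(1e3*np.linalg.norm(t),1),'deg',round(57.3*np.linalg.norm(a),2))
    if show:
        R=R0;p=p0.copy();L=[]
        for k in range(N): p=p+R.apply(t);R=R*E;L.append(np.round(p,3).tolist())
        print(L[::3])
    return t,a
E
python3 - <<'E'
from kin import *
p1=[.44,-.33,.30]
rows(p1,down(-140),13)
rows([.42,.03,.30],down(-90),11,np.array(p1),down(-140))
E
```

```text
from [ 0.1637 -0.7089  0.2298] N 13 t [-0.0318  0.0172 -0.0068] a [-0.0029 -0.0047 -0.0364] |t|mm 36.8 deg 2.11
[[0.191, -0.685, 0.234], [0.268, -0.606, 0.248], [0.335, -0.52, 0.264], [0.393, -0.428, 0.281], [0.44, -0.33, 0.3]]
from [ 0.44 -0.33  0.3 ] N 11 t [-0.0292  0.0171  0.    ] a [ 0.      0.     -0.0793] |t|mm 33.8 deg 4.55
[[0.451, -0.298, 0.3], [0.47, -0.199, 0.3], [0.464, -0.097, 0.3], [0.435, -0.0, 0.3]]
```

```bash
python3 -m inch '-.0318 .0172 -.0068 -.0029 -.0047 -.0364 1; -.0318 .0172 -.0068 -.0029 -.0047 -.0364 1; -.0318 .0172 -.0068 -.0029 -.0047 -.0364 1; -.0318 .0172 -.0068 -.0029 -.0047 -.0364 1; -.0318 .0172 -.0068 -.0029 -.0047 -.0364 1; -.0318 .0172 -.0068 -.0029 -.0047 -.0364 1; -.0318 .0172 -.0068 -.0029 -.0047 -.0364 1; -.0318 .0172 -.0068 -.0029 -.0047 -.0364 1; -.0318 .0172 -.0068 -.0029 -.0047 -.0364 1; -.0318 .0172 -.0068 -.0029 -.0047 -.0364 1; -.0318 .0172 -.0068 -.0029 -.0047 -.0364 1; -.0318 .0172 -.0068 -.0029 -.0047 -.0364 1; -.0318 .0172 -.0068 -.0029 -.0047 -.0364 1'
python3 -m inch '-.0292 .0171 0 0 0 -.0793 1; -.0292 .0171 0 0 0 -.0793 1; -.0292 .0171 0 0 0 -.0793 1; -.0292 .0171 0 0 0 -.0793 1; -.0292 .0171 0 0 0 -.0793 1; -.0292 .0171 0 0 0 -.0793 1; -.0292 .0171 0 0 0 -.0793 1; -.0292 .0171 0 0 0 -.0793 1; -.0292 .0171 0 0 0 -.0793 1; -.0292 .0171 0 0 0 -.0793 1; -.0292 .0171 0 0 0 -.0793 1; 0 0 0 0 0 0 1'
python3 - <<'E'
from h import *
s=r.get_state(); print({k:np.round(s[k],4).tolist() for k in ['time_s','joints','tcp_pos','eef_rot']})
P=par('wrist'); cap('wrist','w1.png')
np.savez('w1.npz',f=P[0],cx=P[1],cy=P[2],R=P[3],t=P[4])
for n,z in [('jar_amber_centre',.044),('roller_bed',.0755),('dial_knob',.11)]:
    for d in r.recognise(n,'wrist')[:3]: print(n,np.round(d['xy'],1),round(d['p'],2),np.round(ray(P,d['xy'],z),4))
E
```

```text
time_s: 2.77
tcp_pos: [0.4393, -0.3255, 0.3045]
eef_rot: [-179.9, 0.2, -139.3]
contact_force: [0.4, -0.7, -0.5]
gripper_width: 0.0875
time_s: 3.77
tcp_pos: [0.4146, 0.0361, 0.3041]
eef_rot: [-179.8, 0.1, -88.9]
contact_force: [-0.5, -0.9, 0.3]
gripper_width: 0.0876
{'time_s': 3.7667, 'joints': [32.4155, -7.8103, -21.8698, -0.0121, -75.7321, -31.3183], 'tcp_pos': [0.4146, 0.0361, 0.3041], 'eef_rot': [-179.8281, 0.1184, -88.9057]}
jar_amber_centre [317.6 294.4] 0.61 [0.4216 0.2166 0.044 ]
roller_bed [269.1  76.2] 0.66 [ 0.4802 -0.0758  0.0755]
```

View pics/w1.png

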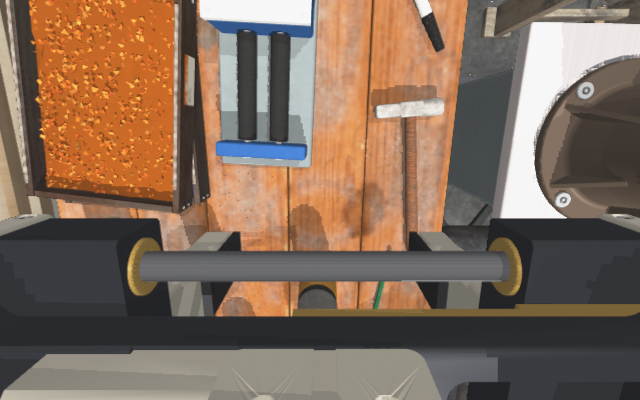

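```bash
cat > fit.py <<'E'
from kin import *
from scipy.optimize import least_squares
S=[([-55.628,20.546,.682,0,-70.136,-16.507],[.207,-.642,.227]),
([-59.7839,23.6407,4.0657,3.8991,-68.5655,-18.6811],[.1637,-.7089,.2298]),
([32.4155,-7.8103,-21.8698,-.0121,-75.7321,-31.3183],[.4146,.0361,.3041])]
def fk(q,P):
    a,d,h,L2,x3,z3,Lt=P; j=np.radians(q)
    v=np.array([a,d,h])+Ro.from_euler('y',j[1]).apply([0,0,L2])+Ro.from_euler('y',j[1]-j[2]).apply([x3,0,z3])
    p=Ro.from_euler('z',j[0]).apply(v)
    R=Rm(q,-1,-1,-np.pi/2)
    return p+R.apply([0,0,Lt]),R
def fit():
    f=lambda P:np.r_[np.concatenate([fk(q,P)[0]-p for q,p in S])*1e3,(np.array(P)-[0,-.19,.3,.4,.4,.05,.25])*.5]
    o=least_squares(f,[0,-.19,.3,.4,.4,.05,.25]); return o.x,o.fun[:3*len(S)]
def ik(p,R,q0,P):
    def f(q):
        pp,RR=fk(q,P); return np.r_[(pp-p)*1e3,(R.inv()*RR).as_rotvec()*300]
    o=least_squares(f,q0,bounds=([-176,-82,-58.2,-173.8,-174.7,-173.6],[176,121.7,71.7,95.5,-.2,173.6]));return o.x,np.abs(o.fun).max()
E
python3 - <<'E'
from fit import *
P,res=fit();print(np.round(P,3),np.round(res,1))
q=S[2][0]
G=np.array([.422,.206,.054])
for nm,p,R in [('pre',G-.1*Rt(50,'init').as_matrix()[:,2],Rt(50,'init')),('grasp',G+.014*Rt(50,'init').as_matrix()[:,2],Rt(50,'init')),('lift',G+[0,-.05,.2],Rt(50,'init')),('mid',[.46,.1,.3],down(-90)),('finhi',[.494,-.06,.25],Rt(50,'fin')),('fin',[.494,-.06,.065],Rt(50,'fin')),('dial',[.49,-.187,.095],down(180)),('dial2',[.49,-.187,.095],down(-225+360)),('dial2alt',[.49,-.187,.095],down(-45)),('d0',[.49,-.187,.095],down(0))]:
    q,e=ik(np.array(p),R,q,P);print(nm,np.round(q,0),round(e,1))
E
python3 - <<'E'
import cv2
t=cv2.imread('pics/w1.png')
cv2.imwrite('pics/w1c.png',cv2.resize(t[0:180,190:340],None,fx=5,fy=3.3,interpolation=cv2.INTER_CUBIC))
cv2.imwrite('pics/w1d.png',cv2.resize(t[270:330,270:370],None,fx=6,fy=6,interpolation=cv2.INTER_CUBIC))
E
```

```text
[ 0.061 -0.191  0.215  0.602  0.402 -0.006  0.403] [ 1.5 -1.3  5.9 -2.1  1.1 -6.2 -0.3  0.7  0.3]
pre [  2.  24. -49. -78. -52.  68.] 0.0
grasp [  14.   35.  -57. -106.  -51.   93.] 0.0
lift [  5.   7. -40. -63. -59.  38.] 0.0
mid [ 36.  -2. -17.   0. -74. -36.] 0.0
finhi [ 43.  11. -26.  28. -84. -54.] 0.0
fin [ 43.  28. -39.  34. -58. -70.] 0.0
dial [  0.  15. -32.  -0. -43. -90.] 0.0
dial2 [   0.   15.  -32.   -0.  -43. -135.] 0.0
dial2alt [   0.   15.  -32.   -0.  -43. -135.] 942.5
d0 [   1.   15.  -56.  -98.   -0. -174.] 97.6
```

View pics/w1c.png

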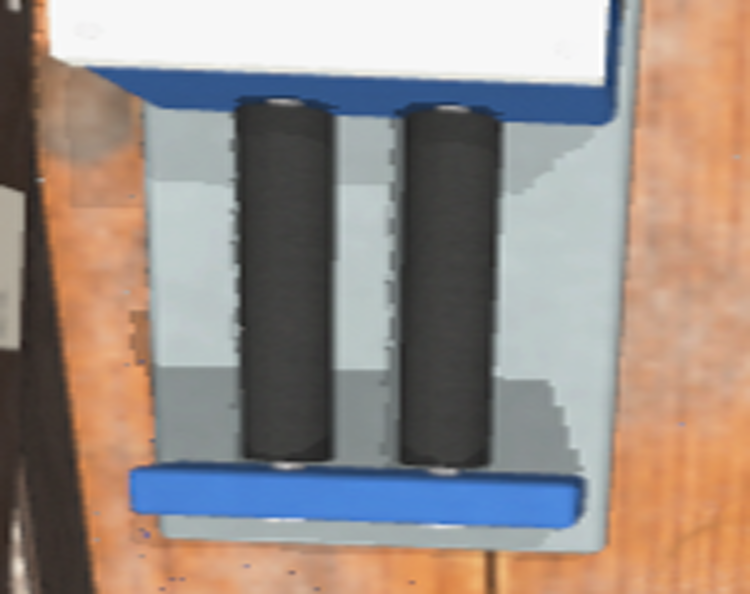

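View pics/w1d.png

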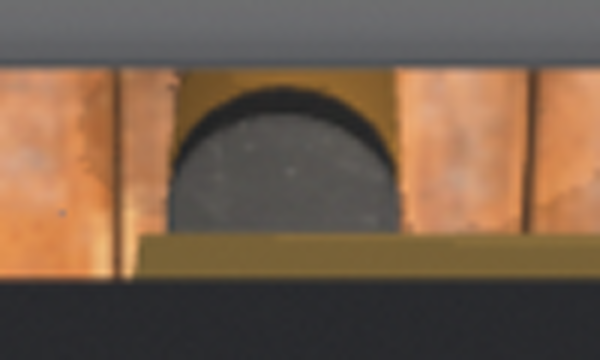

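```bash
python3 - <<'E'
from fit import *
from h import ray,proj
d=np.load('w1.npz');W=(float(d['f']),float(d['cx']),float(d['cy']),d['R'],d['t'])
print('cap near edge',ray(W,(317.5,288.7),.088),'+26mm in y; side pts',ray(W,(298,308.8),.088),ray(W,(337,308.8),.088))
c=lambda u,v:(190+u/5-.4,v/3.3-.35)
# block top corners, rollers
for q in [(132,467),(585,477),(132,512),(580,528)]: print('blk',np.round(ray(W,c(*q),.061),4))
for q in [(238,130),(333,130),(403,130),(500,130),(243,440),(333,440),(403,440),(490,440)]: print('rol',np.round(ray(W,c(*q),.045),4))
print('housing edge',ray(W,c(100,68),.089),ray(W,c(605,85),.089))
P,res=fit()
G=np.array([.422,.206,.054])
for th in (40,50,60):
  for psi in (0,25,45,60):
    R=Ro.from_euler('z',-psi,degrees=True)*Rt(th,'init'); z=R.as_matrix()[:,2]
    q=[20,0,-40,-50,-60,30]
    o=[]
    for p in (G-.1*z,G+.014*z): q,e=ik(p,R,q,P);o+=[np.round(q).tolist(),round(e,1)]
    print(th,psi,o)
E
```

```text
cap near edge [0.42122969 0.18259358 0.088     ] +26mm in y; side pts [0.44644877 0.21245179 0.088     ] [0.39515751 0.2113138  0.088     ]
blk [ 0.5498 -0.001   0.061 ]
blk [4.38e-01 4.00e-04 6.10e-02]
blk [0.5508 0.0158 0.061 ]
blk [0.4392 0.0195 0.061 ]
rol [ 0.5223 -0.1203  0.045 ]
rol [ 0.4997 -0.1207  0.045 ]
rol [ 0.483 -0.121  0.045]
rol [ 0.4599 -0.1214  0.045 ]
rol [ 0.5262 -0.0107  0.045 ]
rol [ 0.5032 -0.0112  0.045 ]
rol [ 0.4854 -0.0115  0.045 ]
rol [ 0.4632 -0.012   0.045 ]
housing edge [ 0.53926099 -0.12815015  0.089     ] [ 0.43302867 -0.12526517  0.089     ]
40 0 [[10.0, 14.0, -48.0, -68.0, -43.0, 48.0], np.float64(0.0), [21.0, 27.0, -56.0, -102.0, -38.0, 79.0], np.float64(0.0)]
40 25 [[19.0, 2.0, -58.0, -83.0, -29.0, 33.0], np.float64(17.5), [26.0, 21.0, -58.0, -116.0, -30.0, 64.0], np.float64(32.9)]
40 45 [[42.0, -14.0, -58.0, -21.0, -16.0, -67.0], np.float64(46.8), [39.0, 12.0, -58.0, -131.0, -12.0, 47.0], np.float64(58.7)]
40 60 [[74.0, -26.0, -58.0, 31.0, -40.0, -155.0], np.float64(58.3), [54.0, 4.0, -58.0, 63.0, -9.0, -174.0], np.float64(80.1)]
50 0 [[2.0, 24.
[... 294 characters left out ...]
4), [29.0, 16.0, -58.0, -128.0, -26.0, 56.0], np.float64(74.4)]
50 60 [[125.0, -74.0, -58.0, 36.0, -99.0, -174.0], np.float64(76.1), [139.0, -82.0, -58.0, 42.0, -115.0, -174.0], np.float64(92.8)]
60 0 [[-5.0, 35.0, -49.0, -82.0, -61.0, 84.0], np.float64(0.0), [8.0, 45.0, -57.0, -105.0, -62.0, 103.0], np.float64(0.0)]
60 25 [[-7.0, 31.0, -58.0, -96.0, -58.0, 83.0], np.float64(54.3), [8.0, 43.0, -58.0, -114.0, -63.0, 94.0], np.float64(63.9)]
60 45 [[4.0, 9.0, -58.0, -93.0, -41.0, 44.0], np.float64(88.8), [15.0, 29.0, -58.0, -123.0, -48.0, 73.0], np.float64(97.1)]
60 60 [[116.0, -82.0, -58.0, 38.0, -92.0, -159.0], np.float64(98.7), [140.0, -82.0, -58.0, 45.0, -115.0, -174.0], np.float64(104.5)]
```

```bash
python3 - <<'E'
from fit import *
P,res=fit()
G=np.array([.4215,.207,.054])
for th in (40,50,60):
  for psi in (-15,-30,-45,-60):
    R=Ro.from_euler('z',-psi,degrees=True)*Rt(th,'init'); z=R.as_matrix()[:,2]
    q=[20,0,-40,-50,-60,30]
    o=[]
    for p in (G-.1*z,G+.014*z,G+.014*z+[0.02,-.05,.15]): q,e=ik(p,R,q,P);o+=[np.round(q).tolist(),round(e,1)]
    print(th,psi,o)
E
```

```text
40 -15 [[10.0, 20.0, -37.0, -54.0, -52.0, 47.0], np.float64(0.0), [19.0, 29.0, -46.0, -77.0, -41.0, 67.0], np.float64(0.0), [12.0, 14.0, -33.0, -50.0, -57.0, 36.0], np.float64(0.0)]
40 -30 [[12.0, 25.0, -27.0, -44.0, -61.0, 48.0], np.float64(0.0), [19.0, 31.0, -38.0, -59.0, -48.0, 61.0], np.float64(0.0), [14.0, 18.0, -26.0, -42.0, -66.0, 41.0], np.float64(0.0)]
40 -45 [[15.0, 29.0, -18.0, -37.0, -70.0, 51.0], np.float64(0.0), [21.0, 34.0, -30.0, -46.0, -55.0, 60.0], np.float64(0.0), [16.0, 22.0, -19.0, -36.0, -74.0, 47.0], np.float64(0.0)]
40 -60 [[19.0, 33.0, -10.0, -30.0, -77.0, 55.0], np.float64(0.0), [25.0, 36.0, -23.0, -36.0, -62.0, 62.0], np.float64(0.0), [20.0, 26.0, -13.0, -30.0, -81.0, 53.0], np.float64(0.0)]
50 -15 [[3.0, 28.0, -36.0, -61.0, -59.0, 61.0], np.float64(0.0), [13.0, 36.0, -46.0, -81.0, -51.0, 79.0], np.float64(0.0), [7.0, 20.0, -34.0, -58.0, -63.0, 49.0], np.float64(0.0)]
50 -30 [[6.0, 33.0, -25.0, -49.0, -68.0, 58.0], np.float64(0.0), [14.0, 38.0, -35.0, -62.0, -56.0, 70.0], np.float64(0.0), [9.0, 24.0, -25.0, -49.0, -72.0, 50.0], np.float64(0.0)]
50 -45 [[10.
[... 369 characters left out ...]
0, -35.0, -64.0, -66.0, 72.0], np.float64(0.0), [8.0, 44.0, -44.0, -82.0, -60.0, 87.0], np.float64(0.0), [2.0, 27.0, -34.0, -64.0, -70.0, 60.0], np.float64(0.0)]
60 -30 [[2.0, 41.0, -22.0, -52.0, -75.0, 66.0], np.float64(0.0), [10.0, 45.0, -33.0, -64.0, -65.0, 77.0], np.float64(0.0), [5.0, 31.0, -24.0, -53.0, -78.0, 58.0], np.float64(0.0)]
60 -45 [[7.0, 45.0, -10.0, -43.0, -84.0, 63.0], np.float64(0.0), [14.0, 47.0, -23.0, -52.0, -72.0, 72.0], np.float64(0.0), [9.0, 35.0, -15.0, -45.0, -87.0, 58.0], np.float64(0.0)]
60 -60 [[13.0, 49.0, 0.0, -36.0, -93.0, 63.0], np.float64(0.0), [19.0, 49.0, -15.0, -41.0, -79.0, 70.0], np.float64(0.0), [14.0, 38.0, -8.0, -37.0, -94.0, 61.0], np.float64(0.0)]
```

```bash
cat > tg.py <<'E'
from kin import *
G=np.array([.4215,.207,.054]); RG=Ro.from_euler('z',30,degrees=True)*Rt(50,'init'); zG=RG.as_matrix()[:,2]
E
python3 -c "
from tg import *
rows(G-.1*zG,RG,12)"
```

```text
from [0.4168 0.032  0.3037] N 12 t [-0.0015 -0.0069  0.0177] a [-0.0189 -0.0711 -0.0401] |t|mm 19.0 deg 4.8
[[0.424, 0.034, 0.286], [0.442, 0.047, 0.234], [0.454, 0.074, 0.185], [0.46, 0.111, 0.142]]
```

```bash
python3 -m inch '-.0015 -.0069 .0177 -.0189 -.0711 -.0401 1; -.0015 -.0069 .0177 -.0189 -.0711 -.0401 1; -.0015 -.0069 .0177 -.0189 -.0711 -.0401 1; -.0015 -.0069 .0177 -.0189 -.0711 -.0401 1; -.0015 -.0069 .0177 -.0189 -.0711 -.0401 1; -.0015 -.0069 .0177 -.0189 -.0711 -.0401 1; -.0015 -.0069 .0177 -.0189 -.0711 -.0401 1; -.0015 -.0069 .0177 -.0189 -.0711 -.0401 1; -.0015 -.0069 .0177 -.0189 -.0711 -.0401 1; -.0015 -.0069 .0177 -.0189 -.0711 -.0401 1; -.0015 -.0069 .0177 -.0189 -.0711 -.0401 1; -.0015 -.0069 .0177 -.0189 -.0711 -.0401 1; 0 0 0 0 0 0 1; 0 0 0 0 0 0 1'
python3 - <<'E'
from h import *
from tg import *
s=r.get_state(); print({k:np.round(s[k],4).tolist() for k in ['time_s','joints','tcp_pos','eef_rot']})
rows(G+.014*zG,RG,8)
cap('wrist','w2.png'); cap('scene','s2.png',(200,100,420,300),3)
E
```

```text
time_s: 5.13
tcp_pos: [0.4606, 0.1387, 0.1154]
eef_rot: [179.6, 50.0, -60.6]
contact_force: [0.9, -0.3, 1.1]
gripper_width: 0.0876
{'time_s': 5.1333, 'joints': [2.6639, 28.6866, -5.3987, -43.0302, -86.0344, 42.1013], 'tcp_pos': [0.4606, 0.1387, 0.1154], 'eef_rot': [179.5676, 50.0036, -60.5972]}
from [0.4606 0.1387 0.1154] N 8 t [-0.0004 -0.      0.0142] a [-0.0001  0.     -0.0008] |t|mm 14.2 deg 0.05
[[0.455, 0.148, 0.107], [0.438, 0.178, 0.08], [0.422, 0.207, 0.054]]
```

View pics/w2.png

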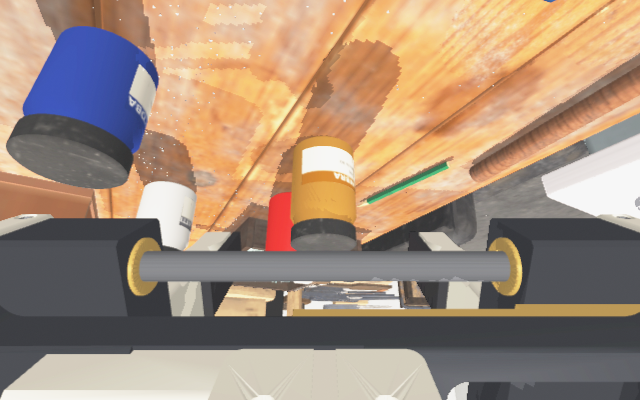

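View pics/s2.png

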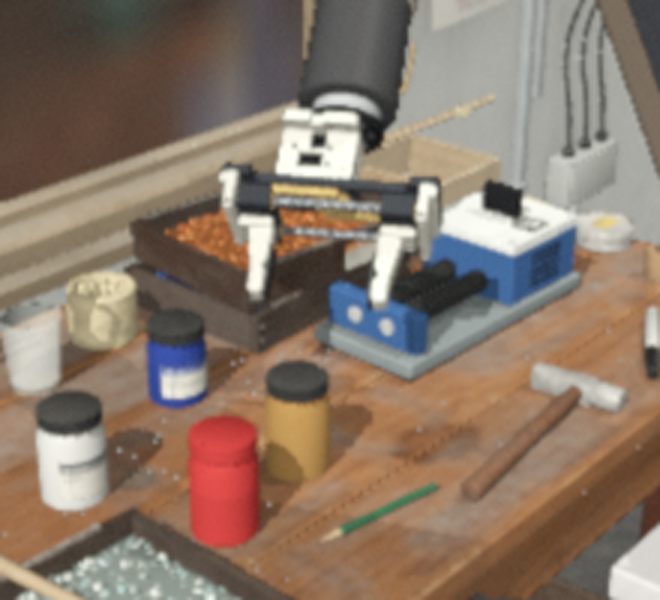

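```bash
python3 -m inch '-.0004 0 .0142 0 0 0 1; -.0004 0 .0142 0 0 0 1; -.0004 0 .0142 0 0 0 1; -.0004 0 .0142 0 0 0 1; -.0004 0 .0142 0 0 0 1; -.0004 0 .0142 0 0 0 1; -.0004 0 .0142 0 0 0 1; -.0004 0 .0142 0 0 0 1; 0 0 0 0 0 0 1; 0 0 0 0 0 0 1'
python3 - <<'E'
from h import *
from tg import *
s=r.get_state(); print({k:np.round(s[k],4).tolist() for k in ['time_s','joints','tcp_pos','eef_rot','contact_force']})
print(G+.014*zG)
cap('wrist','w3.png'); cap('scene','s3.png',(230,170,350,290),5)
E
```

```text
time_s: 6.07
tcp_pos: [0.4151, 0.218, 0.0462]
eef_rot: [179.8, 50.0, -60.1]
contact_force: [0.6, -0.5, 0.1]
gripper_width: 0.0876
{'time_s': 6.0667, 'joints': [9.9009, 31.1525, -12.7671, -48.0235, -75.1726, 45.4903], 'tcp_pos': [0.4151, 0.218, 0.0462], 'eef_rot': [179.8424, 49.9665, -60.1238], 'contact_force': [0.5693, -0.4812, 0.0894]}
[0.41613769 0.2162878  0.04500097]
```

View pics/s3.png

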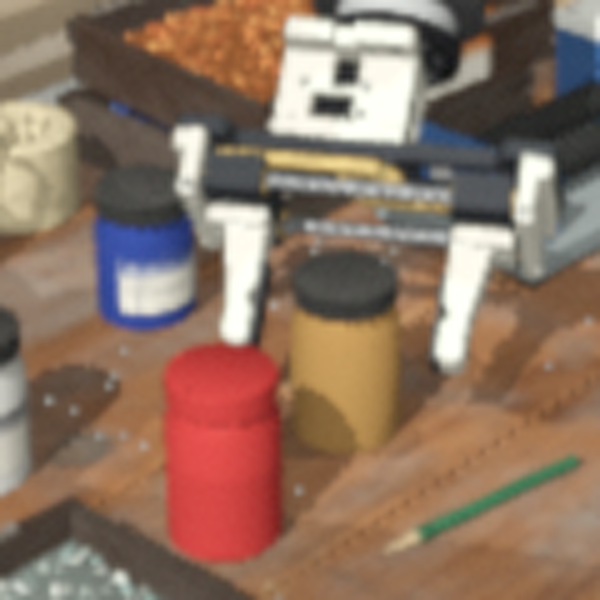

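View pics/w3.png

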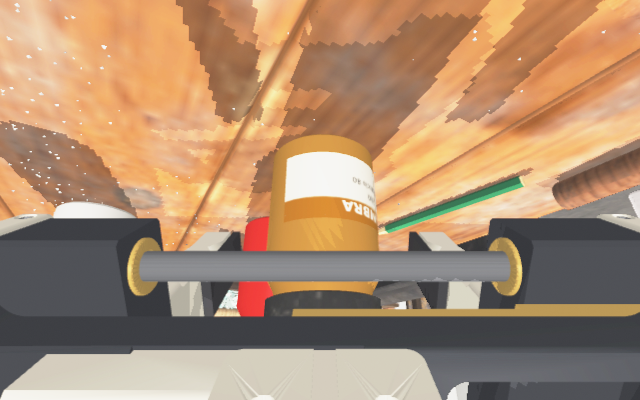

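```bash
python3 -m inch '0 0 0 0 0 0 .4; 0 0 0 0 0 0 .4; 0 0 0 0 0 0 .4; 0 0 0 0 0 0 .4; 0 0 0 0 0 0 .4; 0 0 0 0 0 0 .4; 0 0 0 0 0 0 .4; 0 0 0 0 0 0 .4' 30
python3 - <<'E'
from h import *
s=r.get_state(); print({k:np.round(s[k],4).tolist() for k in ['time_s','tcp_pos','eef_rot','contact_force','gripper_width']})
E
```

```text
time_s: 6.83
tcp_pos: [0.4161, 0.2176, 0.047]
eef_rot: [-180.0, 49.9, -60.1]
contact_force: [1.0, -0.4, 0.4]
gripper_width: 0.0533
{'time_s': 6.8333, 'tcp_pos': [0.4161, 0.2176, 0.047], 'eef_rot': [-179.989, 49.9306, -60.0731], 'contact_force': [1.0094, -0.3842, 0.4029], 'gripper_width': 0.0533}
```

```bash
cat >> tg.py <<'E'
Cj=np.array([.4215,.207,.044]); T0=np.array([.4161,.2176,.047]); R0=Ro.from_euler('xyz',[-179.989,49.9306,-60.0731],degrees=True)
ct=R0.inv().apply(Cj-T0); ax=R0.inv().apply([0,0,1])
yaw=-1.5
RF=Ro.from_euler('z',yaw,degrees=True)*Rt(50,'fin')
bed=np.array([.4935,-.0625,.0755])
E
python3 - <<'E'
from tg import *
print('ct',ct,'ax',ax,'final axis',RF.apply(ax))
pl=T0+[.0,-.0,.15]
rows(pl,R0,6)
rows(bed+[0,0.02,.15]-RF.apply(ct),RF,20,pl,R0)
E
python3 -m inch '.115 0 -.0965 0 0 0 .4' 2>&1 | head -0
```

```text
ct [ 0.00994355  0.00060693 -0.00716082] ax [-7.65265299e-01 -1.23584410e-04 -6.43715004e-01] final axis [0.02630047 0.99965335 0.00121125]
from [0.4161 0.2176 0.047 ] N 6 t [-0.0191 -0.     -0.0161] a [ 0. -0. -0.] |t|mm 25.0 deg 0.0
[[0.416, 0.218, 0.072], [0.416, 0.218, 0.147]]
from [0.4161 0.2176 0.197 ] N 20 t [ 0.0148 -0.0003 -0.0028] a [0.0026 0.0763 0.0303] |t|mm 15.1 deg 4.71
[[0.422, 0.208, 0.187], [0.44, 0.173, 0.165], [0.456, 0.133, 0.152], [0.471, 0.09, 0.149], [0.482, 0.047, 0.157], [0.49, 0.007, 0.175], [0.494, -0.029, 0.203]]
```

That last line of my script held a stray move row that I hadn't meant to send, so I'm checking what it did before moving on.

```bash
python3 - <<'E'
from h import *
s=r.get_state(); print({k:np.round(s[k],4).tolist() for k in ['time_s','tcp_pos','eef_rot','contact_force','moment','gripper_width','qd']})
cap('scene','s4.png',(230,170,350,290),5);cap('wrist','w4.png')
E
```

```text
{'time_s': 6.9167, 'tcp_pos': [0.4324, 0.1884, 0.044], 'eef_rot': [-179.9027, 50.5099, -59.7324], 'contact_force': [-3.8093, 8.923, 19.0743], 'moment': [4.1865, 2.1175, -0.3708], 'gripper_width': 0.053, 'qd': [-44.4172, 26.4159, 31.2516, 27.916, -26.6568, 20.9346]}
```

View pics/s4.png

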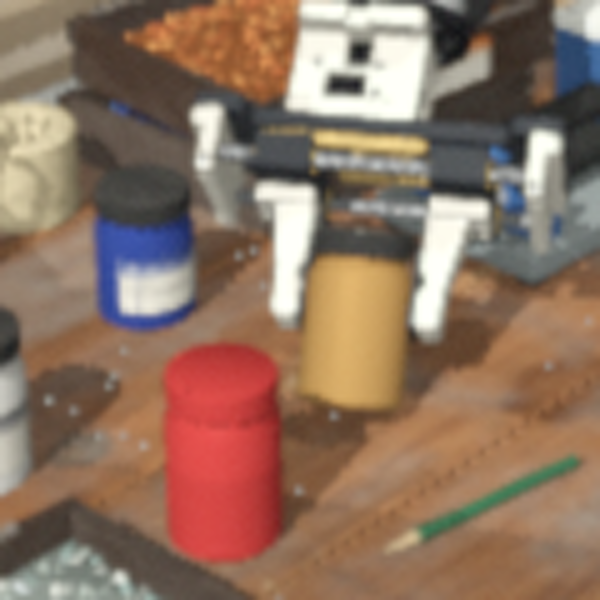

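View pics/w4.png

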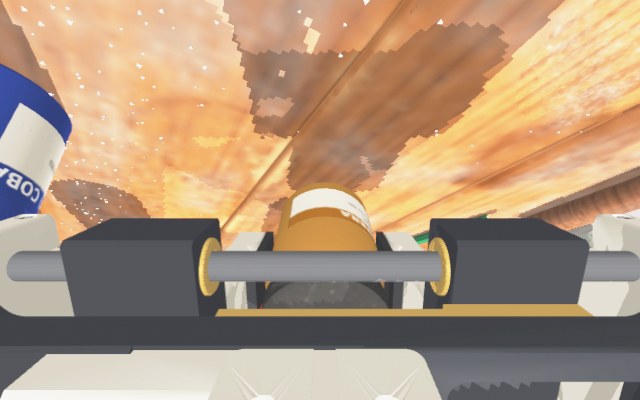

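The stray row dragged the held jar about 30 mm and tipped it in the pads. It's still gripped and nothing else was touched. I'll lift now to take the load off the table.

```bash
python3 -m inch '-.0191 0 -.0161 0 0 0 .4; -.0191 0 -.0161 0 0 0 .4; -.0191 0 -.0161 0 0 0 .4; -.0191 0 -.0161 0 0 0 .4; -.0191 0 -.0161 0 0 0 .4; -.0191 0 -.0161 0 0 0 .4;  -.0191 0 -.0161 0 0 0 .4; 0 0 0 0 0 0 .4; 0 0 0 0 0 0 .4'
python3 - <<'E'
from h import *
s=r.get_state(); print({k:np.round(s[k],4).tolist() for k in ['time_s','joints','tcp_pos','eef_rot','contact_force','gripper_width']})
cap('scene','s5.png',(230,110,380,260),4);P=par('wrist');cap('wrist','w5.png')
np.savez('w5.npz',f=P[0],cx=P[1],cy=P[2],R=P[3],t=P[4])
E
```

```text
time_s: 7.77
tcp_pos: [0.4369, 0.1817, 0.2154]
eef_rot: [-179.8, 49.8, -59.9]
contact_force: [-1.2, 0.9, -4.4]
gripper_width: 0.0531
{'time_s': 7.7667, 'joints': [6.7114, 19.0867, -4.3463, -44.6868, -91.0677, 32.6017], 'tcp_pos': [0.4369, 0.1817, 0.2154], 'eef_rot': [-179.7822, 49.8488, -59.912], 'contact_force': [-1.1528, 0.95, -4.4439], 'gripper_width': 0.0531}
```

View pics/s5.png

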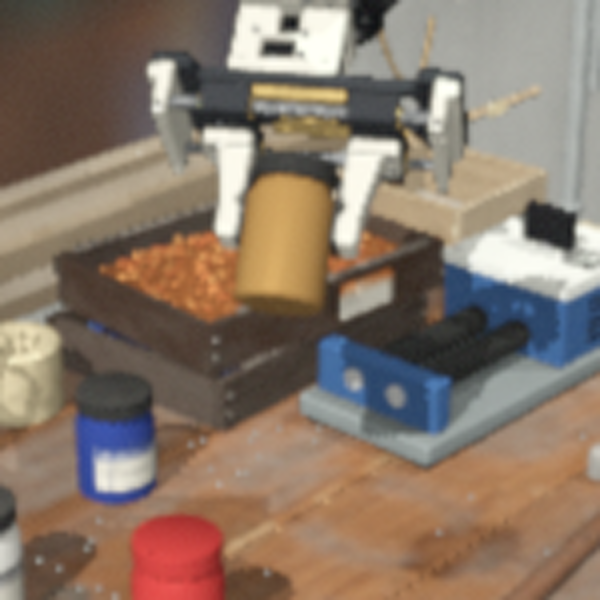

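View pics/w5.png

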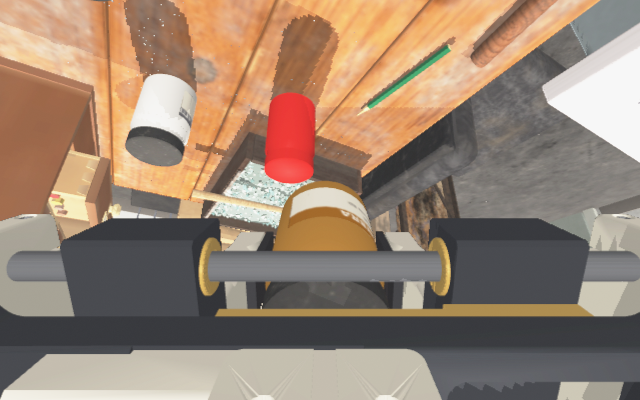

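```bash
python3 - <<'E'
import cv2
t=cv2.imread('pics/w5.png')
cv2.imwrite('pics/w5c.png',cv2.resize(t[165:325,240:410],None,fx=4.5,fy=3.7,interpolation=cv2.INTER_CUBIC))
t=cv2.imread('pics/s5.png')
cv2.imwrite('pics/s5c.png',cv2.resize(t[130:340,190:390],None,fx=3,fy=2.8,interpolation=cv2.INTER_CUBIC))
E
```

```text
(no output)
```

View pics/w5c.png

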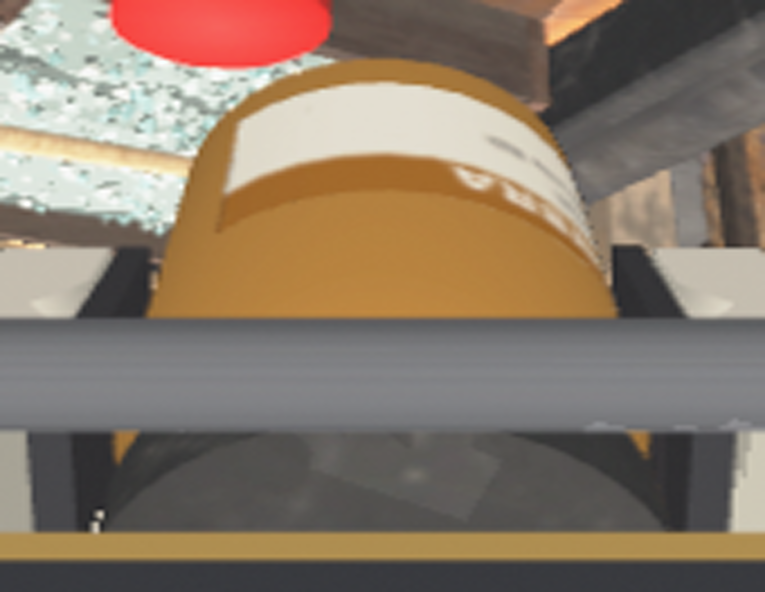

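View pics/s5c.png

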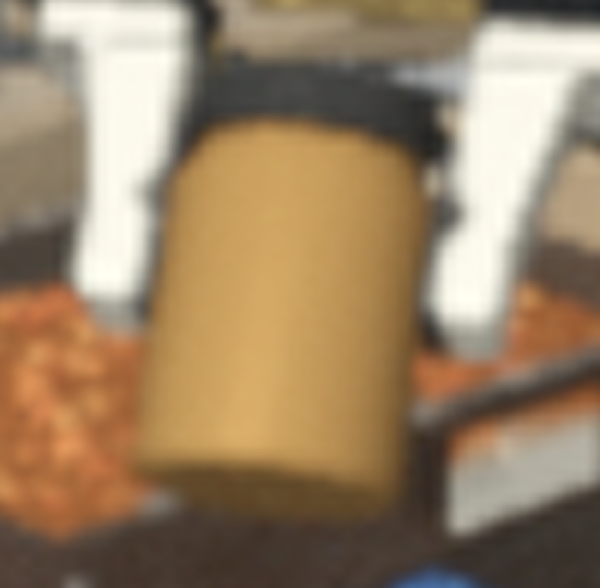

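```bash
cat > jf.py <<'E'
from h import *
from tg import *
from scipy.optimize import least_squares
S=par('scene')
d=np.load('w5.npz');W=(float(d['f']),float(d['cx']),float(d['cy']),d['R'],d['t'])
sp=[(230+(190+u/3)/4,110+(130+v/2.8)/4) for u,v in [(170,200),(152,330),(137,450),(200,503),(270,516),(360,516),(425,230),(412,370),(405,450),(310,62),(440,125)]]
wp=[(240+u/4.5,165+v/3.7) for u,v in [(385,58),(240,115),(545,110),(600,240),(185,215),(150,315),(618,315)]]
R1=Ro.from_euler('xyz',[-179.7822,49.8488,-59.912],degrees=True);T1=np.array([.4369,.1817,.2154])
th=np.linspace(0,2*np.pi,73)[:-1]
def pts(beta,c,R,T):
    a=np.array([-np.sin(beta),0,-np.cos(beta)]); y=np.array([0,1.,0]); n=np.cross(a,y)
    L=[]
    for s,rad in ((-.044,.027),(.030,.027),(.030,.026),(.044,.026)):
        L.append(c+s*a+rad*(np.cos(th)[:,None]*y+np.sin(th)[:,None]*n))
    return T+R.apply(np.vstack(L)), R.apply(a)
def res(x):
    X,_=pts(x[0],x[1:4],R1,T1); o=[]
    for P,q in ((S,sp),(W,wp)):
        uv=np.array([proj(P,p) for p in X],np.float32); h=cv2.convexHull(uv)
        o+=[cv2.pointPolygonTest(h,(float(a),float(b)),True) for a,b in q]
    return np.array(o)
if __name__=='__main__':
    for b0 in (20,35,50):
        o=least_squares(res,[np.radians(b0),.01,0,-.007],x_scale=[.1,.01,.01,.01],diff_step=1e-3,loss='soft_l1')
        print(np.degrees(o.x[0]),np.round(o.x[1:],4),o.cost,np.round(o.fun,1))
    print('orig ct',ct)
E
python3 jf.py
```

```text
12.251278535849526 [-0.0054  0.0013 -0.0052] 3.9672011269626735 [ 0.   0.   0.2  0.1 -0.   0.2  1.1  0.7  0.4  0.7  0.7  0.1  1.6 -1.4
 -0.7  0.1 -1.3  0.5]
31.47433259683416 [-0.0143  0.0018 -0.0015] 11.10151359733129 [ 1.1  0.3 -0.3 -0.6 -1.2 -1.   0.4  0.6  0.7 -0.9 -0.4 -0.8  3.   1.3
 -0.6 -0.5 -5.  -1.8]
31.457153075456876 [-0.0143  0.0018 -0.0015] 11.10151782469621 [ 1.1  0.3 -0.3 -0.6 -1.2 -1.   0.4  0.6  0.7 -0.9 -0.4 -0.8  3.   1.3
 -0.6 -0.5 -5.  -1.8]
orig ct [ 0.00994355  0.00060693 -0.00716082]
```

```bash
python3 - <<'E'
from jf import *
im1=r.capture('scene');im2=r.capture('wrist')
outs=[]
for im,P,(x0,y0,x1,y1) in ((im1,S,(265,130,345,210)),(im2,W,(240,160,410,330))):
    k=400/(x1-x0)
    for x in ([np.radians(12.25),-.0054,.0013,-.0052],[np.radians(31.5),-.0143,.0018,-.0015]):
        b=cv2.cvtColor(im,cv2.COLOR_RGB2BGR)[y0:y1,x0:x1]
        b=cv2.resize(b,(400,400),interpolation=cv2.INTER_CUBIC)
        X,a=pts(x[0],np.array(x[1:]),R1,T1)
        uv=np.array([(proj(P,p)-[x0,y0]+.5)*k for p in X]).round().astype(np.int32)
        for i in (0,1,3): cv2.polylines(b,[uv[72*i:72*i+72]],True,(0,255,0) if i else (255,0,255),1)
        outs.append(b)
cv2.imwrite('pics/ov.png',cv2.resize(np.vstack([np.hstack(outs[:2]),np.hstack(outs[2:])]),(600,600)))
E
```

```text
(no output)
```

View pics/ov.png

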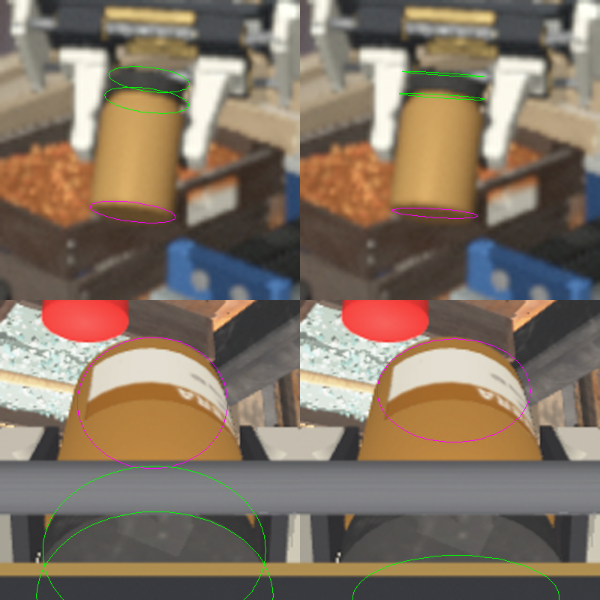

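The overlay shows the jar now sits about 12° off the tool axis instead of 50°. The gripper body would hit the far bearing block at that angle, so I'll stand the jar back on free table and grasp it again.

```bash
cat >> tg.py <<'E'
ct2=np.array([-.0054,.0013,-.0052]); R2=Ro.from_euler('z',30,degrees=True)*Rt(12.25,'init'); C2=np.array([.44,.185,.044])
E
python3 - <<'E'
from tg import *
rows(C2+[0,0,.02]-R2.apply(ct2),R2,12)
E
```

```text
from [0.4358 0.1817 0.2132] N 12 t [ 0.0074 -0.0006  0.0109] a [ 0.0001  0.0549 -0.0002] |t|mm 13.2 deg 3.15
[[0.434, 0.185, 0.201], [0.433, 0.192, 0.162], [0.434, 0.193, 0.122], [0.438, 0.188, 0.083]]
```

```bash
python3 -m inch '.0074 -.0006 .0109 0 .055 0 .4; .0074 -.0006 .0109 0 .055 0 .4; .0074 -.0006 .0109 0 .055 0 .4; .0074 -.0006 .0109 0 .055 0 .4; .0074 -.0006 .0109 0 .055 0 .4; .0074 -.0006 .0109 0 .055 0 .4; .0074 -.0006 .0109 0 .055 0 .4; .0074 -.0006 .0109 0 .055 0 .4; .0074 -.0006 .0109 0 .055 0 .4; .0074 -.0006 .0109 0 .055 0 .4; .0074 -.0006 .0109 0 .055 0 .4; .0074 -.0006 .0109 0 .055 0 .4; 0 0 0 0 0 0 .4; 0 0 0 0 0 0 .4'
python3 - <<'E'
from h import *
s=r.get_state(); print({k:np.round(s[k],4).tolist() for k in ['time_s','tcp_pos','eef_rot','contact_force','gripper_width']})
im=cap('scene','s6.png',(260,170,360,270),6)
E
```

```text
time_s: 9.13
tcp_pos: [0.4429, 0.1817, 0.058]
eef_rot: [179.7, 12.2, -60.0]
contact_force: [0.1, -0.4, -2.7]
gripper_width: 0.0532
{'time_s': 9.1333, 'tcp_pos': [0.4429, 0.1817, 0.058], 'eef_rot': [179.7341, 12.1787, -60.0086], 'contact_force': [0.0721, -0.3564, -2.6884], 'gripper_width': 0.0532}
```

View pics/s6.png

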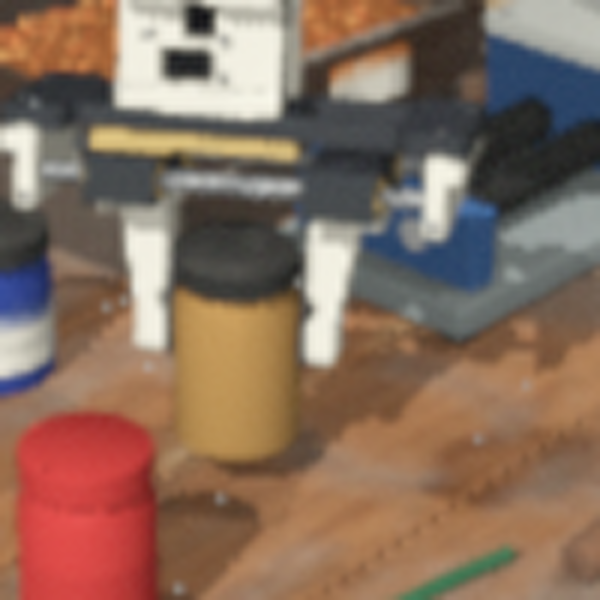

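```bash
python3 -m inch '.001 0 .005 0 0 0 .4; .001 0 .005 0 0 0 .4; .001 0 .005 0 0 0 .4; 0 0 0 0 0 0 .4'; python3 -m inch '.0003 0 .0015 0 0 0 .4; .0003 0 .0015 0 0 0 .4; 0 0 0 0 0 0 .4'
```

```text
time_s: 9.52
tcp_pos: [0.4443, 0.1813, 0.0429]
eef_rot: [179.9, 12.2, -60.2]
contact_force: [-0.9, 1.0, -2.8]
gripper_width: 0.0532
time_s: 9.77
tcp_pos: [0.4447, 0.1818, 0.0408]
eef_rot: [180.0, 12.1, -60.1]
contact_force: [-0.2, 0.0, -3.0]
gripper_width: 0.053
```

```bash
python3 -m inch '.0003 0 .0015 0 0 0 .4; .0003 0 .0015 0 0 0 .4; 0 0 0 0 0 0 .4'
```

```text
time_s: 10.02
tcp_pos: [0.4445, 0.1819, 0.0377]
eef_rot: [180.0, 12.1, -60.1]
contact_force: [-0.3, 0.3, -2.4]
gripper_width: 0.0531
```

```bash
python3 -m inch '.0003 0 .0015 0 0 0 .4; 0 0 0 0 0 0 .4'; python3 -m inch '.0003 0 .0015 0 0 0 .4; 0 0 0 0 0 0 .4'
```

```text
time_s: 10.18
tcp_pos: [0.4448, 0.182, 0.0364]
eef_rot: [180.0, 12.1, -60.1]
contact_force: [0.3, -0.2, -2.2]
gripper_width: 0.0528
time_s: 10.35
tcp_pos: [0.4451, 0.1819, 0.0361]
eef_rot: [-180.0, 12.1, -60.0]
contact_force: [-2.2, -3.2, 11.7]
gripper_width: 0.0532
```

```bash
python3 -m inch '0 0 0 0 0 0 1; 0 0 0 0 0 0 1; 0 0 0 0 0 0 1; 0 0 0 0 0 0 1; 0 0 0 0 0 0 1; 0 0 -.01 0 0 0 1; 0 0 -.02 0 0 0 1; 0 0 -.03 0 0 0 1; 0 0 -.03 0 0 0 1; 0 0 -.03 0 0 0 1; 0 0 0 0 0 0 1'
python3 - <<'E'
from h import *
from tg import *
s=r.get_state(); print({k:np.round(s[k],4).tolist() for k in ['time_s','tcp_pos','eef_rot','contact_force','gripper_width']})
cap('scene','s7.png',(240,150,360,270),5); P=par('wrist'); cap('wrist','w7.png')
np.savez('w7.npz',f=P[0],cx=P[1],cy=P[2],R=P[3],t=P[4])
E
```

```text
time_s: 11.27
tcp_pos: [0.4608, 0.1604, 0.1586]
eef_rot: [-179.5, 12.0, -59.9]
contact_force: [0.9, 0.6, 0.0]
gripper_width: 0.0876
{'time_s': 11.2667, 'tcp_pos': [0.4608, 0.1604, 0.1586], 'eef_rot': [-179.4637, 12.0122, -59.9304], 'contact_force': [0.9485, 0.5857, 0.0373], 'gripper_width': 0.0876}
```

View pics/s7.png

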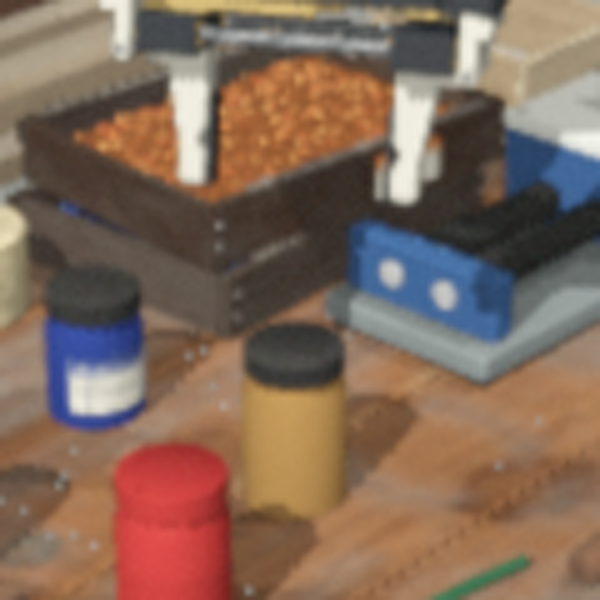

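View pics/w7.png

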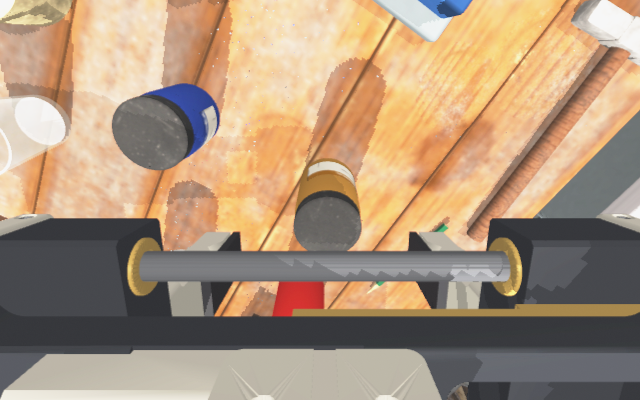

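```bash
python3 - <<'E'
from h import *
from tg import *
d=np.load('w7.npz');W=(float(d['f']),float(d['cx']),float(d['cy']),d['R'],d['t'])
print('wrist',ray(W,(328,221),.088),'scene',ray(par('scene'),(298.8,219.8),.088),'expect',np.array([.4451,.1819,.036])+R2.apply(ct2))
for n in ['jar_amber_centre']:
    for x in r.recognise(n,'wrist')[:3]: print(n,np.round(x['xy'],1),x['p'],ray(W,x['xy'],.044))
G2=np.array([.4415,.183,.054])
rows(G2-.095*zG,RG,9)
E
```

```text
wrist [0.44622461 0.17936181 0.088     ] scene [0.43628915 0.19233819 0.088     ] expect [0.4418873  0.18486455 0.04222736]
jar_amber_centre [327.1 210.3] 0.61 [0.43969635 0.19184177 0.044     ]
from [0.4572 0.1601 0.1528] N 9 t [0.0065 0.0002 0.0013] a [-0.0002 -0.0734 -0.0001] |t|mm 6.7 deg 4.21
[[0.46, 0.155, 0.15], [0.468, 0.14, 0.14], [0.474, 0.127, 0.126]]
```

```bash
python3 -m inch '.0065 .0002 .0013 0 -.0734 0 1; .0065 .0002 .0013 0 -.0734 0 1; .0065 .0002 .0013 0 -.0734 0 1; .0065 .0002 .0013 0 -.0734 0 1; .0065 .0002 .0013 0 -.0734 0 1; .0065 .0002 .0013 0 -.0734 0 1; .0065 .0002 .0013 0 -.0734 0 1; .0065 .0002 .0013 0 -.0734 0 1; .0065 .0002 .0013 0 -.0734 0 1; 0 0 0 0 0 0 1; 0 0 0 0 0 0 1; 0 0 0 0 0 0 1'
python3 - <<'E'
from h import *
from tg import *
s=r.get_state(); print({k:np.round(s[k],4).tolist() for k in ['time_s','tcp_pos','eef_rot']})
T=np.array(s['tcp_pos']);R=Ro.from_euler('xyz',s['eef_rot'],degrees=True)
P=par('wrist'); im=r.capture('wrist')
np.savez('w8.npz',f=P[0],cx=P[1],cy=P[2],R=P[3],t=P[4])
b=cv2.cvtColor(im,cv2.COLOR_RGB2BGR)
th=np.linspace(0,6.283,40)
for c,col in (((.4415,.184),(0,255,0)),):
  for z,rad in ((0,.027),(.074,.027),(.088,.026)):
    uv=np.array([proj(P,(c[0]+rad*np.cos(t),c[1]+rad*np.sin(t),z)) for t in th])
    cv2.polylines(b,[((uv-[240,100])*4).round().astype(np.int32)],True,col,1) if 0 else None
    if z==0: bb=cv2.resize(b[100:250,240:420],None,fx=4,fy=4,interpolation=cv2.INTER_CUBIC)
    cv2.polylines(bb,[((uv-[240,100]+.5)*4).round().astype(np.int32)],True,col,1)
cv2.imwrite('pics/w8o.png',bb)
G2=np.array([.4415,.184,.054])
rows(G2+.014*zG,RG,8)
E
```

```text
time_s: 12.42
tcp_pos: [0.4777, 0.1205, 0.1137]
eef_rot: [179.8, 49.9, -60.2]
contact_force: [1.0, 0.5, 0.0]
gripper_width: 0.0878
{'time_s': 12.4167, 'tcp_pos': [0.4777, 0.1205, 0.1137], 'eef_rot': [179.8377, 49.9404, -60.2086]}
from [0.4778 0.1209 0.1145] N 8 t [-0.0001 -0.      0.0136] a [-0.     -0.0002 -0.0001] |t|mm 13.6 deg 0.01
[[0.473, 0.13, 0.106], [0.457, 0.157, 0.08], [0.441, 0.184, 0.054]]
```

View pics/w8o.png

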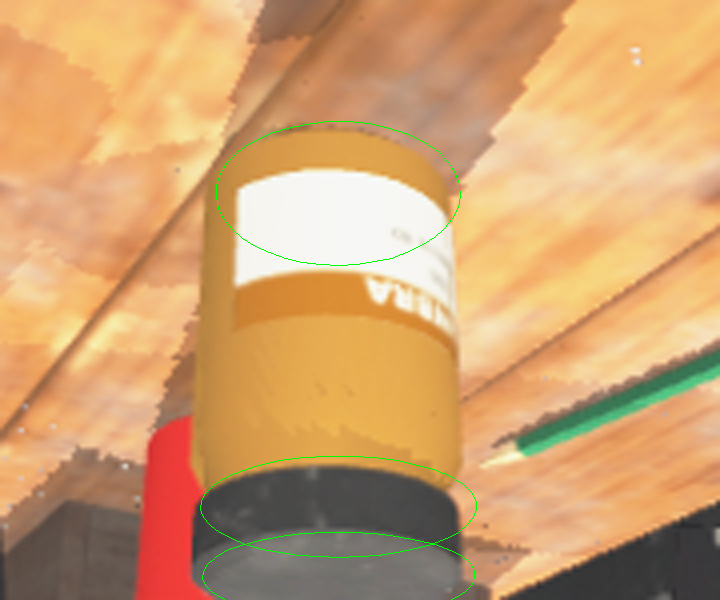

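```bash
python3 -m inch '-.0001 -.0003 .0137 0 0 0 1; -.0001 -.0003 .0137 0 0 0 1; -.0001 -.0003 .0137 0 0 0 1; -.0001 -.0003 .0137 0 0 0 1; -.0001 -.0003 .0137 0 0 0 1; -.0001 -.0003 .0137 0 0 0 1; -.0001 -.0003 .0137 0 0 0 1; -.0001 -.0003 .0137 0 0 0 1; 0 0 0 0 0 0 1; 0 0 0 0 0 0 1'
python3 -m inch '0 0 0 0 0 0 .4; 0 0 0 0 0 0 .4; 0 0 0 0 0 0 .4; 0 0 0 0 0 0 .4; 0 0 0 0 0 0 .4; 0 0 0 0 0 0 .4' 40
python3 - <<'E'
from h import *
s=r.get_state(); print({k:np.round(s[k],4).tolist() for k in ['time_s','tcp_pos','eef_rot','contact_force','gripper_width']})
cap('scene','s9.png',(240,150,360,270),5)
E
```

```text
time_s: 13.3
tcp_pos: [0.4372, 0.1953, 0.0438]
eef_rot: [179.9, 50.0, -60.1]
contact_force: [0.3, -0.3, 0.3]
gripper_width: 0.0876
time_s: 13.8
tcp_pos: [0.438, 0.1947, 0.0446]
eef_rot: [180.0, 50.0, -60.1]
contact_force: [-1.3, -0.4, 0.0]
gripper_width: 0.0533
{'time_s': 13.8, 'tcp_pos': [0.438, 0.1947, 0.0446], 'eef_rot': [179.9941, 49.9715, -60.0955], 'contact_force': [-1.2808, -0.4489, 0.0352], 'gripper_width': 0.0533}
```

View pics/s9.png

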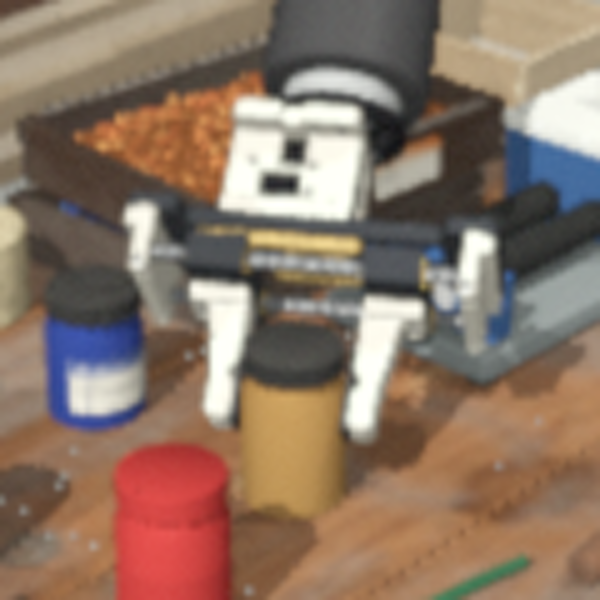

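```bash
python3 -m inch '-.0191 0 -.0161 0 0 0 .4; -.0191 0 -.0161 0 0 0 .4; -.0191 0 -.0161 0 0 0 .4; -.0191 0 -.0161 0 0 0 .4; -.0191 0 -.0161 0 0 0 .4; -.0191 0 -.0161 0 0 0 .4; 0 0 0 0 0 0 .4; 0 0 0 0 0 0 .4'
cat >> tg.py <<'E'
Rg=Ro.from_euler('xyz',[179.9941,49.9715,-60.0955],degrees=True)
ct=Rg.inv().apply(np.array([.443,.185,.044])-[.438,.1947,.0446]); ct[1]=0
E
python3 - <<'E'
from tg import *
print(ct)
rows(bed+[0,0,.10]-RF.apply(ct),RF,20)
E
```

```text
time_s: 14.52
tcp_pos: [0.4386, 0.1946, 0.1954]
eef_rot: [-179.7, 49.9, -59.9]
contact_force: [-0.6, 1.0, -2.8]
gripper_width: 0.0524
[ 0.00747081  0.         -0.00796144]
from [0.4386 0.1946 0.1954] N 20 t [ 0.0148  0.0005 -0.0001] a [0.0025 0.0763 0.0303] |t|mm 14.8 deg 4.71
[[0.443, 0.186, 0.184], [0.456, 0.155, 0.155], [0.469, 0.118, 0.135], [0.479, 0.076, 0.125], [0.487, 0.032, 0.125], [0.492, -0.011, 0.136], [0.494, -0.05, 0.156]]
```

```bash
python3 -m inch '-.0191 0 -.0161 0 0 0 .4; -.0191 0 -.0161 0 0 0 .4; 0 0 0 0 0 0 .4; 0 0 0 0 0 0 .4'
python3 - <<'E'
from tg import *
rows(bed+[0,0,.10]-RF.apply(ct),RF,20)
E
```

```text
time_s: 14.85
tcp_pos: [0.4382, 0.1946, 0.244]
eef_rot: [-180.0, 50.0, -60.1]
contact_force: [-0.3, -0.5, -3.2]
gripper_width: 0.0528
from [0.4382 0.1946 0.244 ] N 20 t [0.0151 0.0001 0.0025] a [0.0026 0.0764 0.0303] |t|mm 15.4 deg 4.71
[[0.442, 0.188, 0.231], [0.454, 0.161, 0.195], [0.466, 0.126, 0.168], [0.476, 0.086, 0.149], [0.485, 0.041, 0.141], [0.491, -0.004, 0.144], [0.494, -0.048, 0.158]]
```

```bash
python3 -m inch '.0151 .0001 .0025 .0026 .0764 .0303 .4; .0151 .0001 .0025 .0026 .0764 .0303 .4; .0151 .0001 .0025 .0026 .0764 .0303 .4; .0151 .0001 .0025 .0026 .0764 .0303 .4; .0151 .0001 .0025 .0026 .0764 .0303 .4; .0151 .0001 .0025 .0026 .0764 .0303 .4; .0151 .0001 .0025 .0026 .0764 .0303 .4; .0151 .0001 .0025 .0026 .0764 .0303 .4; .0151 .0001 .0025 .0026 .0764 .0303 .4; .0151 .0001 .0025 .0026 .0764 .0303 .4; .0151 .0001 .0025 .0026 .0764 .0303 .4; .0151 .0001 .0025 .0026 .0764 .0303 .4; .0151 .0001 .0025 .0026 .0764 .0303 .4; .0151 .0001 .0025 .0026 .0764 .0303 .4; .0151 .0001 .0025 .0026 .0764 .0303 .4; .0151 .0001 .0025 .0026 .0764 .0303 .4; .0151 .0001 .0025 .0026 .0764 .0303 .4; .0151 .0001 .0025 .0026 .0764 .0303 .4; .0151 .0001 .0025 .0026 .0764 .0303 .4; .0151 .0001 .0025 .0026 .0764 .0303 .4'
python3 -m inch '0 0 0 0 0 0 .4; 0 0 0 0 0 0 .4'
python3 - <<'E'
from h import *
from tg import *
s=r.get_state(); print({k:np.round(s[k],4).tolist() for k in ['time_s','joints','tcp_pos','eef_rot','contact_force','gripper_width']})
T=np.array(s['tcp_pos']);R=Ro.from_euler('xyz',s['eef_rot'],degrees=True)
print('jar',T+R.apply(ct),'bed',bed,'axis',R.apply(Rg.inv().apply([0,0,1])))
np.savez('pose10.npz',T=T,R=R.as_matrix())
cap('scene','s10.png',(270,110,420,260),4);cap('top','t10.png',(320,120,500,270),4)
E
```

```text
time_s: 16.52
tcp_pos: [0.4916, -0.0624, 0.1644]
eef_rot: [179.7, -40.3, -91.4]
contact_force: [0.1, 0.2, -3.2]
gripper_width: 0.0529
time_s: 16.68
tcp_pos: [0.4916, -0.0615, 0.1639]
eef_rot: [179.6, -40.1, -91.2]
contact_force: [0.2, -0.1, -3.2]
gripper_width: 0.0528
{'time_s': 16.6833, 'joints': [37.6237, 15.453, -40.4307, 32.8884, -66.1614, -61.2266], 'tcp_pos': [0.4916, -0.0615, 0.1639], 'eef_rot': [179.5561, -40.0546, -91.172], 'contact_force': [0.1942, -0.0967, -3.2395], 'gripper_width': 0.0528}
jar [ 0.49166717 -0.0620913   0.17479672] bed [ 0.4935 -0.0625  0.0755] axis [ 2.53700712e-02  9.99678017e-01 -4.70582864e-04]
```

View pics/s10.png

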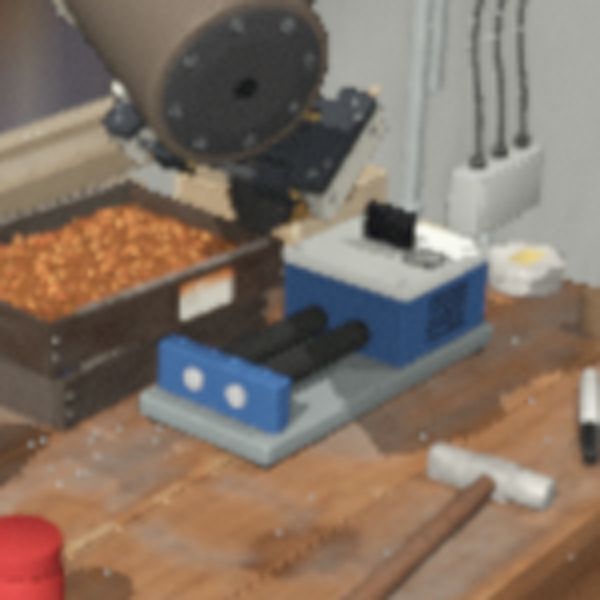

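View pics/t10.png

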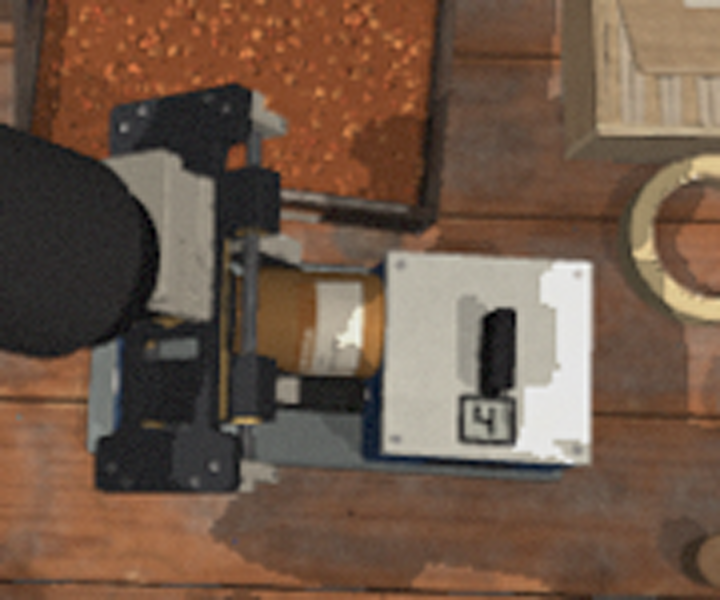

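```bash
python3 - <<'E'
from h import *
from tg import *
S=par('scene');T=par('top')
g=ray(S,(286,216.5),0);print('tray foot',g)
for z in (.06,.08,.1,.12): print(z,proj(S,(g[0],g[1],z)),np.round(ray(S,(285,188),z),3),'top right corner',np.round(ray(T,(430,178),z),3),'left',np.round(ray(T,(325,170),z),3))
d=np.load('pose10.npz');p=d['T'];R=d['R']
dz=.0755-.1748
for x in (-.039,.039):
  for y in (-.0965,.0965): print('body corner at place',np.round(p+R@np.array([x,y,-.066])+[0.002,0,dz],3))
for x in (-.0095,.0095):
  for y in (-.0335,-.065): print('tip',np.round(p+R@np.array([x,y,0])+[0.002,0,dz],4))
E
```

```text
tray foot [0.58767755 0.07753354 0.        ]
0.06 [285.72269959 197.93503504] [0.637 0.028 0.06 ] top right corner [ 0.568 -0.17   0.06 ] left [0.581 0.078 0.06 ]
0.08 [285.62797959 191.59363226] [0.606 0.06  0.08 ] top right corner [ 0.563 -0.165  0.08 ] left [0.576 0.078 0.08 ]
0.1 [285.53208075 185.17330744] [0.576 0.093 0.1  ] top right corner [ 0.559 -0.16   0.1  ] left [0.571 0.078 0.1  ]
0.12 [285.43498092 178.67257804] [0.545 0.125 0.12 ] top right corner [ 0.554 -0.155  0.12 ] left [0.567 0.078 0.12 ]
body corner at place [0.592 0.008 0.089]
body corner at place [0.399 0.013 0.091]
body corner at place [ 0.591 -0.051  0.14 ]
body corner at place [ 0.398 -0.046  0.141]
tip [ 0.5273 -0.0551  0.0583]
tip [ 0.5587 -0.0559  0.0581]
tip [ 0.527  -0.0696  0.0705]
tip [ 0.5584 -0.0704  0.0703]
```

```bash
cat >> tg.py <<'E'
ay=Ro.from_euler('z',yaw,degrees=True).apply([0,1,0])
R3=Ro.from_rotvec(-np.radians(8)*ay)*RF
E
python3 - <<'E'
from tg import *
rows(bed+[0,0,.025]-R3.apply(ct),R3,8)
p=bed-R3.apply(ct);R=R3.as_matrix()
for x in (-.039,.039):
  for y in (-.0965,.0965): print('body',np.round(p+R@np.array([x,y,-.066]),3))
for y in (-.027,-.048,.027,.048):
  for z in(0,): print('tip',np.round(p+R@np.array([-.0095,y,z]),4),np.round(p+R@np.array([.0095,y,z]),4))
print('down in tool',R.T@[0,0,-1])
E
```

```text
from [ 0.4925 -0.061   0.165 ] N 8 t [-0.006   0.0002  0.0073] a [0.0136 0.0001 0.0115] |t|mm 9.4 deg 1.02
[[0.492, -0.061, 0.156], [0.492, -0.061, 0.127], [0.494, -0.062, 0.099]]
body [0.589 0.008 0.103]
body [0.398 0.013 0.077]
body [ 0.58  -0.052  0.153]
body [ 0.389 -0.047  0.126]
tip [ 0.5228 -0.0554  0.0624] [ 0.5207 -0.0699  0.0745]
tip [ 0.5436 -0.0559  0.0653] [ 0.5415 -0.0704  0.0774]
tip [ 0.4693 -0.054   0.0549] [ 0.4673 -0.0685  0.067 ]
tip [ 0.4486 -0.0534  0.052 ] [ 0.4465 -0.0679  0.0641]
down in tool [-0.63653204  0.1391731   0.75858935]
```

```bash
python3 -m inch '-.006 .0002 .0073 .0136 0 .0115 .4; -.006 .0002 .0073 .0136 0 .0115 .4; -.006 .0002 .0073 .0136 0 .0115 .4; -.006 .0002 .0073 .0136 0 .0115 .4; -.006 .0002 .0073 .0136 0 .0115 .4; -.006 .0002 .0073 .0136 0 .0115 .4; -.006 .0002 .0073 .0136 0 .0115 .4; -.006 .0002 .0073 .0136 0 .0115 .4; 0 0 0 0 0 0 .4; 0 0 0 0 0 0 .4'
python3 - <<'E'
from h import *
from tg import *
s=r.get_state(); print({k:np.round(s[k],4).tolist() for k in ['time_s','joints','tcp_pos','eef_rot','contact_force','gripper_width']})
T=np.array(s['tcp_pos']);R=Ro.from_euler('xyz',s['eef_rot'],degrees=True)
print('jar',T+R.apply(ct),'bed',bed,'axis',R.apply(Rg.inv().apply([0,0,1])))
rows(bed+[0,0,.008]-R3.apply(ct),R3,4)
cap('scene','s11.png',(250,110,420,260),4);cap('top','t11.png',(320,120,500,270),4)
E
```

```text
time_s: 17.62
tcp_pos: [0.4957, -0.0624, 0.0906]
eef_rot: [-169.5, -39.5, -98.3]
contact_force: [1.0, 0.4, -3.1]
gripper_width: 0.0528
{'time_s': 17.6167, 'joints': [37.0919, 18.7701, -51.7505, 45.8497, -52.4902, -80.8616], 'tcp_pos': [0.4957, -0.0624, 0.0906], 'eef_rot': [-169.5455, -39.5475, -98.2512], 'contact_force': [1.0122, 0.3536, -3.1124], 'gripper_width': 0.0528}
jar [ 0.49416561 -0.06300172  0.10135929] bed [ 0.4935 -0.0625  0.0755] axis [2.69696115e-02 9.99636242e-01 1.51951898e-04]
from [ 0.4957 -0.0624  0.0906] N 4 t [-0.0029  0.0008  0.0033] a [-0.     -0.0001 -0.0003] |t|mm 4.5 deg 0.02
[[0.496, -0.062, 0.086], [0.495, -0.062, 0.073]]
```

View pics/s11.png

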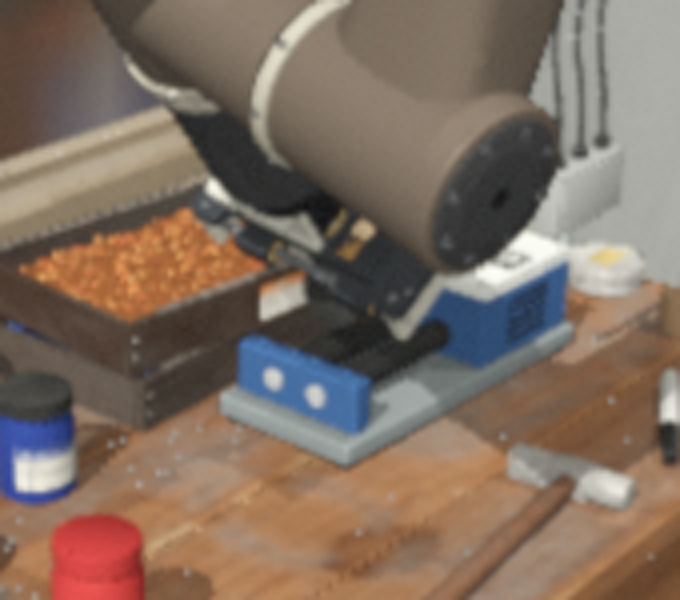

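View pics/t11.png

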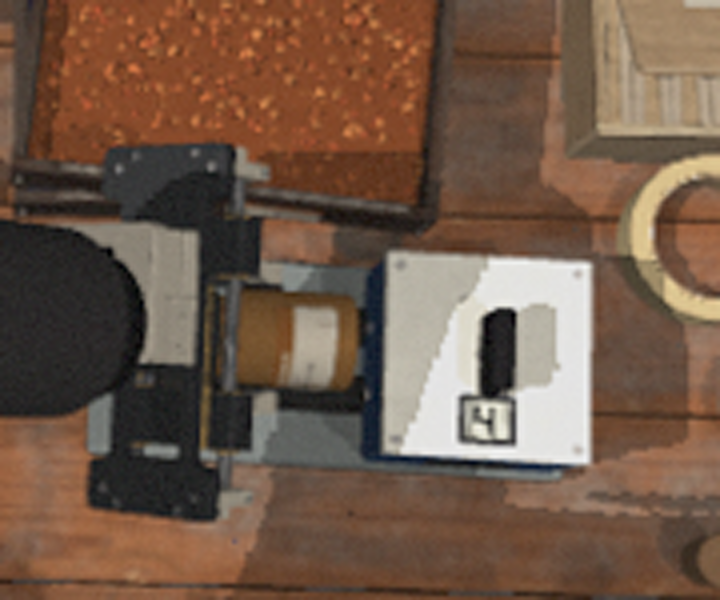

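```bash
python3 -m inch '-.0029 .0008 .0033 0 0 0 .4; -.0029 .0008 .0033 0 0 0 .4; -.0029 .0008 .0033 0 0 0 .4; -.0029 .0008 .0033 0 0 0 .4; 0 0 0 0 0 0 .4; 0 0 0 0 0 0 .4'
python3 -c "
from h import *
from tg import *
s=r.get_state(); print({k:np.round(s[k],4).tolist() for k in ['time_s','joints','tcp_pos','eef_rot','contact_force','gripper_width']})
T=np.array(s['tcp_pos']);R=Ro.from_euler('xyz',s['eef_rot'],degrees=True)
print('jar',T+R.apply(ct))"
```

```text
time_s: 18.22
tcp_pos: [0.4949, -0.0621, 0.0723]
eef_rot: [-169.5, -39.6, -98.3]
contact_force: [0.3, -0.6, -2.8]
gripper_width: 0.0529
{'time_s': 18.2167, 'joints': [36.598, 20.448, -53.0105, 47.9907, -50.4453, -83.5072], 'tcp_pos': [0.4949, -0.0621, 0.0723], 'eef_rot': [-169.5024, -39.6225, -98.2798], 'contact_force': [0.3265, -0.6443, -2.7794], 'gripper_width': 0.0529}
jar [ 0.49338968 -0.06265135  0.08313193]
```

```bash
python3 -m inch '-.00095 .0002 .0011 0 0 0 .4; -.00095 .0002 .0011 0 0 0 .4; -.00095 .0002 .0011 0 0 0 .4; 0 0 0 0 0 0 .4'; python3 -m inch '-.00095 .0002 .0011 0 0 0 .4; 0 0 0 0 0 0 .4'
```

```text
time_s: 18.55
tcp_pos: [0.4951, -0.0618, 0.0681]
eef_rot: [-169.5, -39.6, -98.3]
contact_force: [-0.1, -0.4, -2.6]
gripper_width: 0.0532
time_s: 18.72
tcp_pos: [0.4951, -0.0618, 0.0666]
eef_rot: [-169.4, -39.6, -98.3]
contact_force: [-0.2, 0.4, -3.6]
gripper_width: 0.0529
```

```bash
python3 -m inch '-.00095 .0002 .0011 0 0 0 .4; 0 0 0 0 0 0 .4';  python3 -m inch '-.00065 .00015 .00075 0 0 0 .4; 0 0 0 0 0 0 .4'
```

```text
time_s: 18.88
tcp_pos: [0.4951, -0.0618, 0.0652]
eef_rot: [-169.4, -39.6, -98.3]
contact_force: [0.0, 1.0, -3.2]
gripper_width: 0.0528
time_s: 19.05
tcp_pos: [0.4951, -0.0618, 0.0642]
eef_rot: [-169.5, -39.6, -98.3]
contact_force: [0.3, 0.1, -2.6]
gripper_width: 0.0528
```

```bash
python3 -m inch '-.00065 .00015 .00075 0 0 0 .4; 0 0 0 0 0 0 .4';  python3 -m inch '-.00065 .00015 .00075 0 0 0 .4; 0 0 0 0 0 0 .4'
```

```text
time_s: 19.22
tcp_pos: [0.4953, -0.0617, 0.0636]
eef_rot: [-169.4, -39.6, -98.3]
contact_force: [-1.7, 1.8, 1.1]
gripper_width: 0.0525
time_s: 19.38
tcp_pos: [0.4954, -0.0617, 0.0634]
eef_rot: [-169.3, -39.6, -98.4]
contact_force: [-8.6, 7.3, 11.2]
gripper_width: 0.0527
```

```bash
python3 - <<'E'
from h import *
cap('top','t12.png',(370,150,470,250),6)
E
```

```text
(no output)
```

View pics/t12.png

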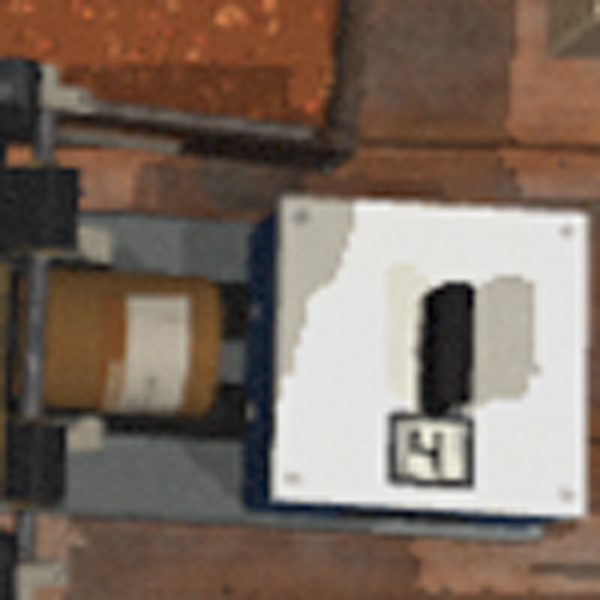

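```bash
python3 -m inch '.0003 0 -.0004 0 0 0 .55; 0 0 0 0 0 0 .62; 0 0 0 0 0 0 .7; 0 0 0 0 0 0 .76; 0 0 0 0 0 0 .76; 0 0 0 0 0 0 .76'
python3 - <<'E'
from h import *
cap('top','t13.png',(370,150,470,250),6)
E
```

```text
time_s: 19.93
tcp_pos: [0.4951, -0.0618, 0.0628]
eef_rot: [-169.4, -39.6, -98.3]
contact_force: [-0.2, 0.2, 0.3]
gripper_width: 0.0664
```

View pics/t13.png

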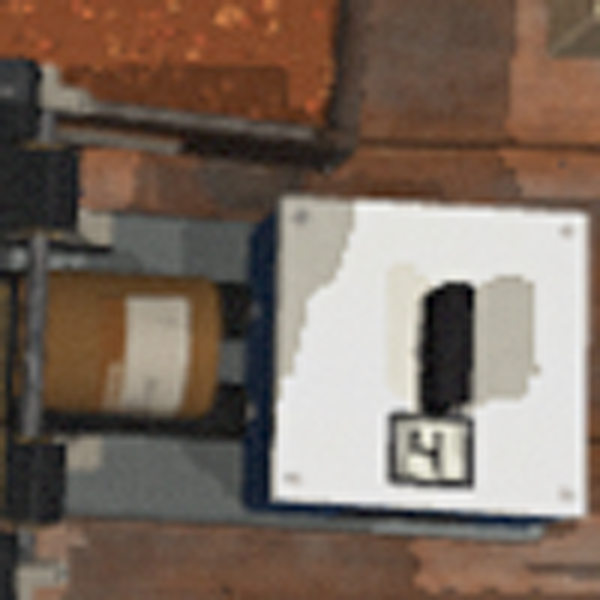

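```bash
python3 -m inch '0 0 -.01 0 0 0 .76; 0 0 -.015 0 0 0 .76; 0 0 -.02 0 0 0 .76; 0 0 -.03 0 0 0 .76; 0 0 -.03 0 0 0 .76; 0 0 -.03 0 0 0 .76; 0 0 -.03 0 0 0 .76; 0 0 0 0 0 0 .76; 0 0 0 0 0 0 .76'
python3 - <<'E'
from h import *
from tg import *
s=r.get_state(); print({k:np.round(s[k],4).tolist() for k in ['time_s','joints','tcp_pos','eef_rot','contact_force']})
cap('top','t14.png',(340,140,490,260),5);cap('scene','s14.png',(270,120,420,260),4)
P=par('wrist');cap('wrist','w14.png');np.savez('w14.npz',f=P[0],cx=P[1],cy=P[2],R=P[3],t=P[4])
E
```

```text
time_s: 20.73
tcp_pos: [0.4807, 0.0465, 0.1885]
eef_rot: [-169.3, -39.4, -98.3]
contact_force: [0.2, -1.1, -0.9]
gripper_width: 0.0665
{'time_s': 20.7333, 'joints': [51.2301, 13.9252, -38.3054, 30.2625, -70.8542, -74.3807], 'tcp_pos': [0.4807, 0.0465, 0.1885], 'eef_rot': [-169.3359, -39.4343, -98.2925], 'contact_force': [0.2173, -1.061, -0.9324]}
```

View pics/t14.png

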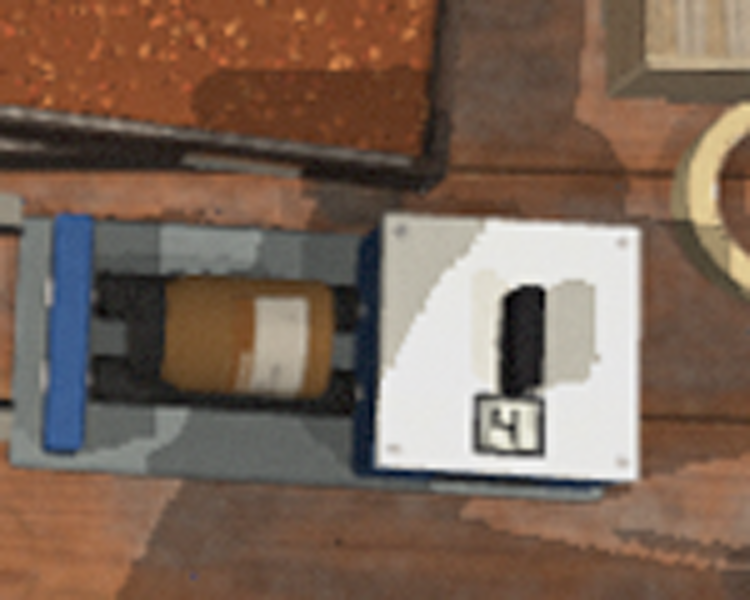

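View pics/s14.png

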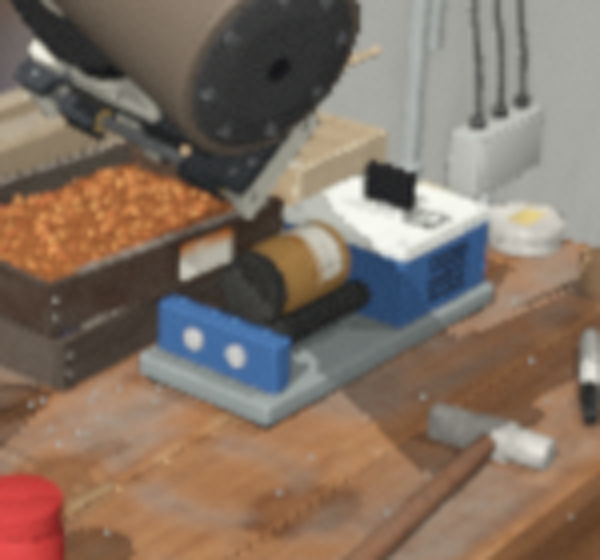

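View pics/w14.png

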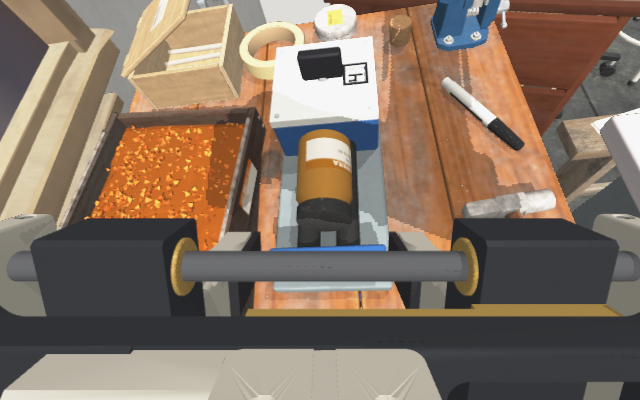

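```bash
python3 - <<'E'
from h import *
from kin import *
rows([.4905,-.187,.20],down(178.5),18)
T=par('top')
print('knob',ray(T,(340+(525)/5,140+341/5),.123),'win',ray(T,(340+510/5,140+424/5),.089))
d=np.load('w14.npz');W=(float(d['f']),float(d['cx']),float(d['cy']),d['R'],d['t'])
print('knob w',ray(W,(320,63),.115), 'win w', ray(W,(355,73.5),.089))
E
python3 -c "
import cv2
t=cv2.imread('pics/w14.png');cv2.imwrite('pics/w14c.png',cv2.resize(t[30:160,260:390],None,fx=5,fy=4.5,interpolation=cv2.INTER_CUBIC))"
```

```text
from [0.4796 0.044  0.1871] N 18 t [ 0.0088 -0.0105  0.0044] a [-0.036  -0.0244  0.0805] |t|mm 14.3 deg 5.24
[[0.489, 0.034, 0.191], [0.513, -0.0, 0.201], [0.527, -0.04, 0.209], [0.53, -0.083, 0.213], [0.523, -0.125, 0.213], [0.506, -0.164, 0.207]]
knob [ 0.48718598 -0.18529667  0.123     ] win [ 0.45439533 -0.18766484  0.089     ]
knob w [ 0.48878561 -0.17958908  0.115     ] win w [ 0.45336315 -0.18642408  0.089     ]
```

View pics/w14c.png

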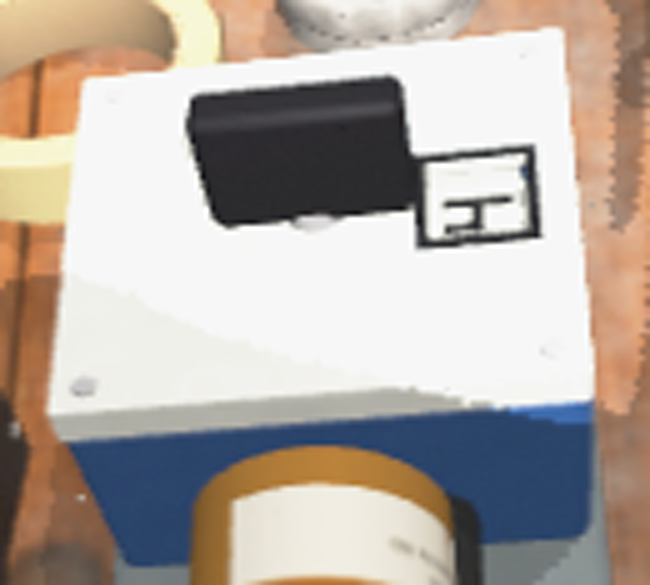

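```bash
python3 -m inch '.0088 -.0105 .0044 -.036 -.0244 .0805 .5; .0088 -.0105 .0044 -.036 -.0244 .0805 .5; .0088 -.0105 .0044 -.036 -.0244 .0805 .5; .0088 -.0105 .0044 -.036 -.0244 .0805 .5; .0088 -.0105 .0044 -.036 -.0244 .0805 .5; .0088 -.0105 .0044 -.036 -.0244 .0805 .5; .0088 -.0105 .0044 -.036 -.0244 .0805 .5; .0088 -.0105 .0044 -.036 -.0244 .0805 .5; .0088 -.0105 .0044 -.036 -.0244 .0805 .5; .0088 -.0105 .0044 -.036 -.0244 .0805 .5; .0088 -.0105 .0044 -.036 -.0244 .0805 .5; .0088 -.0105 .0044 -.036 -.0244 .0805 .5; .0088 -.0105 .0044 -.036 -.0244 .0805 .5; .0088 -.0105 .0044 -.036 -.0244 .0805 .5; .0088 -.0105 .0044 -.036 -.0244 .0805 .5; .0088 -.0105 .0044 -.036 -.0244 .0805 .5; .0088 -.0105 .0044 -.036 -.0244 .0805 .5; .0088 -.0105 .0044 -.036 -.0244 .0805 .5; 0 0 0 0 0 0 .5; 0 0 0 0 0 0 .5'
python3 - <<'E'
from h import *
from kin import *
s=r.get_state(); print({k:np.round(s[k],4).tolist() for k in ['time_s','joints','tcp_pos','eef_rot','contact_force']})
P=par('wrist');cap('wrist','w15.png');np.savez('w15.npz',f=P[0],cx=P[1],cy=P[2],R=P[3],t=P[4])
cap('scene','s15.png',(270,120,420,260),4)
E
```

```text
time_s: 22.55
tcp_pos: [0.4897, -0.1885, 0.1988]
eef_rot: [179.9, -0.0, 178.3]
contact_force: [-0.1, -0.0, -0.2]
gripper_width: 0.0439
{'time_s': 22.55, 'joints': [0.3248, 7.6227, -20.4237, -0.0941, -61.9843, -91.9848], 'tcp_pos': [0.4897, -0.1885, 0.1988], 'eef_rot': [179.9181, -0.0336, 178.2958], 'contact_force': [-0.0559, -0.0226, -0.1508]}
```

View pics/w15.png

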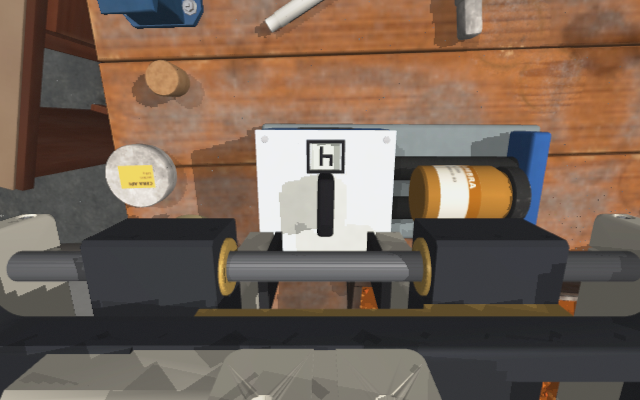

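View pics/s15.png

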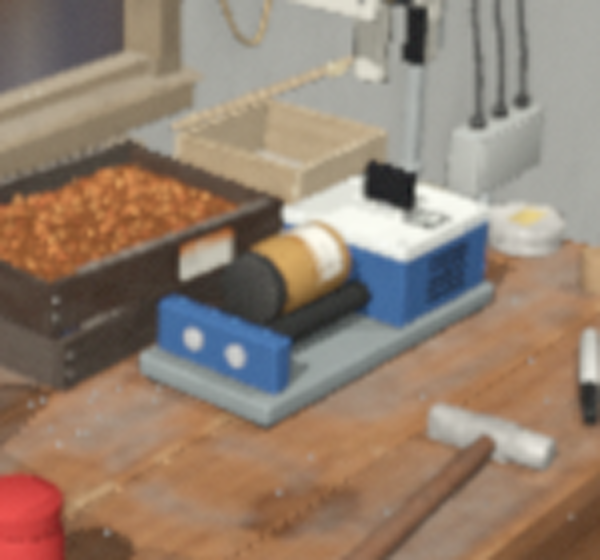

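```bash
python3 - <<'E'
from h import *
from kin import *
d=np.load('w15.npz');W=(float(d['f']),float(d['cx']),float(d['cy']),d['R'],d['t'])
w=ray(W,(325.3,156.5),.089);print('win',w,'axis',w+[.036,-.001,0])
for p in [(326,172.5),(325,237)]: print(ray(W,p,.123))
c=[ray(W,p,.089) for p in [(265,139.5),(388,139.5)]];print('screws',c,np.degrees(np.arctan2(c[1][0]-c[0][0],c[1][1]-c[0][1])))
t=cv2.imread('pics/w15.png');cv2.imwrite('pics/w15c.png',cv2.resize(t[120:250,250:400],None,fx=5,fy=4.5,interpolation=cv2.INTER_CUBIC))
E
```

```text
win [ 0.45343619 -0.1857283   0.089     ] axis [ 0.48943619 -0.1867283   0.089     ]
[ 0.46153928 -0.18559938  0.123     ]
[ 0.51187553 -0.18776196  0.123     ]
screws [array([ 0.43808037, -0.23489705,  0.089     ]), array([ 0.4410116 , -0.13377649,  0.089     ])] 1.6603924727571897
```

View pics/w15c.png

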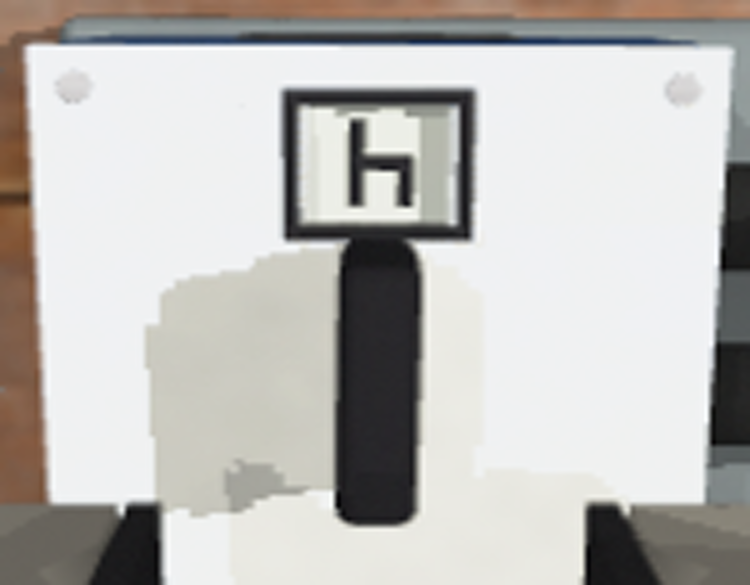

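```bash
python3 -m inch '.001 .0018 .012 0 0 .014 .5; 0 0 .013 0 0 0 .5; 0 0 .013 0 0 0 .5; 0 0 .013 0 0 0 .5; 0 0 .013 0 0 0 .5; 0 0 .013 0 0 0 .5; 0 0 .013 0 0 0 .5; 0 0 .011 0 0 0 .5; 0 0 0 0 0 0 .5; 0 0 0 0 0 0 .5'
python3 -m inch '0 0 0 0 0 0 .05; 0 0 0 0 0 0 .05; 0 0 0 0 0 0 .05; 0 0 0 0 0 0 .05; 0 0 0 0 0 0 .05; 0 0 0 0 0 0 .05' 20
python3 - <<'E'
from h import *
s=r.get_state(); print({k:np.round(s[k],4).tolist() for k in ['time_s','joints','tcp_pos','eef_rot','contact_force','moment','gripper_width']})
E
```

```text
time_s: 23.48
tcp_pos: [0.4904, -0.1843, 0.0981]
eef_rot: [179.9, -0.0, 177.8]
contact_force: [0.2, -0.5, -0.3]
gripper_width: 0.044
time_s: 23.98
tcp_pos: [0.4907, -0.1874, 0.0993]
eef_rot: [-179.9, 0.1, 177.8]
contact_force: [1.7, -17.1, -1.0]
gripper_width: 0.0128
{'time_s': 23.9833, 'joints': [0.6227, 13.4862, -27.9827, 0.1957, -48.4487, -92.9881], 'tcp_pos': [0.4907, -0.1874, 0.0993], 'eef_rot': [-179.8579, 0.0897, 177.7644], 'contact_force': [1.6987, -17.112, -1.0487], 'moment': [-5.7805, -0.5015, 0.016], 'gripper_width': 0.0128}
```

```bash
python3 -m inch '.001 -.003 0 0 0 0 .05; 0 0 0 0 0 0 .05'; python3 -m inch '0 0 0 0 0 .07 .05; 0 0 0 0 0 .07 .05; 0 0 0 0 0 .07 .05; 0 0 0 0 0 .07 .05; 0 0 0 0 0 .07 .05; 0 0 0 0 0 .07 .05; 0 0 0 0 0 .07 .05; 0 0 0 0 0 .07 .05; 0 0 0 0 0 .07 .05; 0 0 0 0 0 .07 .05; 0 0 0 0 0 .07 .05; 0 0 0 0 0 0 .05; 0 0 0 0 0 0 .05'
python3 - <<'E'
from h import *
s=r.get_state(); print({k:np.round(s[k],4).tolist() for k in ['time_s','joints','tcp_pos','eef_rot','contact_force','moment','gripper_width']})
cap('wrist','w16.png');cap('top','t16.png',(400,160,480,250),6); cap('scene','s16.png',(300,120,420,220),5)
E
```

```text
time_s: 24.15
tcp_pos: [0.4907, -0.1878, 0.0993]
eef_rot: [179.9, 0.2, 177.7]
contact_force: [2.5, 0.6, -1.0]
gripper_width: 0.013
time_s: 25.23
tcp_pos: [0.4902, -0.1888, 0.0993]
eef_rot: [179.9, 0.1, 133.6]
contact_force: [2.0, -6.4, -1.1]
gripper_width: 0.013
{'time_s': 25.2333, 'joints': [0.3558, 13.4679, -27.918, -0.0005, -48.447, -136.7864], 'tcp_pos': [0.4902, -0.1888, 0.0993], 'eef_rot': [179.878, 0.1141, 133.5689], 'contact_force': [1.9938, -6.3948, -1.0686], 'moment': [-2.5671, -0.8547, -0.0539], 'gripper_width': 0.013}
```

View pics/w16.png

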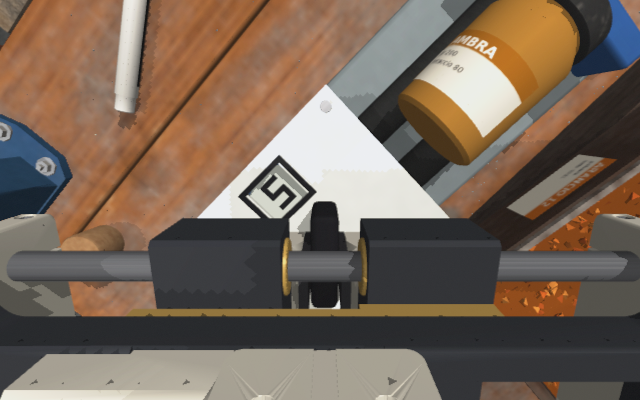

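```bash
python3 -m inch '0 0 0 0 0 0 .5; 0 0 0 0 0 0 .5; 0 0 0 0 0 0 .5; 0 0 0 0 0 0 .5; 0 0 -.01 0 0 0 .5; 0 0 -.015 0 0 0 .5; 0 0 -.02 0 0 0 .5; 0 0 -.025 0 0 0 .5; 0 0 -.03 0 0 0 .5; 0 0 -.03 0 0 0 .5; 0 0 0 0 0 0 .5; 0 0 0 0 0 0 .5'
python3 - <<'E'
from h import *
s=r.get_state(); print({k:np.round(s[k],4).tolist() for k in ['time_s','tcp_pos','eef_rot','contact_force']})
P=par('wrist');cap('wrist','w17.png');np.savez('w17.npz',f=P[0],cx=P[1],cy=P[2],R=P[3],t=P[4])
t=cv2.imread('pics/w17.png');cv2.imwrite('pics/w17c.png',cv2.resize(t[60:250,220:420],None,fx=4,fy=3.1,interpolation=cv2.INTER_CUBIC))
cap('scene','s17.png')
E
```

```text
time_s: 26.38
tcp_pos: [0.4903, -0.1879, 0.2314]
eef_rot: [179.7, 0.2, 133.6]
contact_force: [-0.2, 0.1, -1.1]
gripper_width: 0.0438
{'time_s': 26.3833, 'tcp_pos': [0.4903, -0.1879, 0.2314], 'eef_rot': [179.6952, 0.1885, 133.5906], 'contact_force': [-0.2433, 0.1321, -1.1022]}
```

View pics/w17c.png

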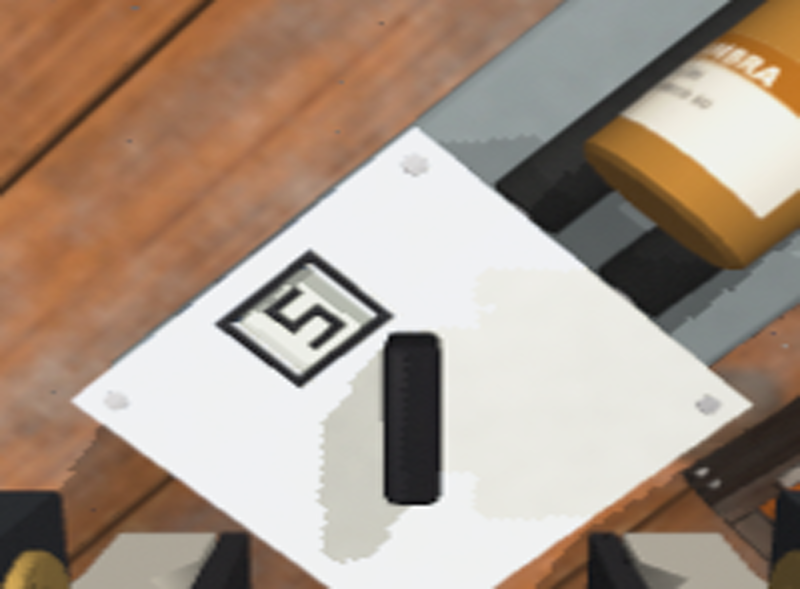

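View pics/s17.png

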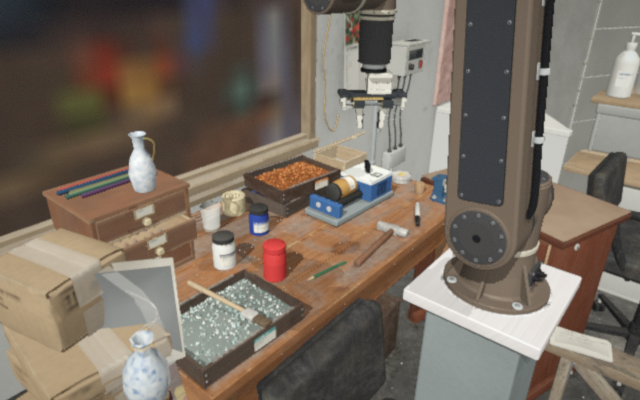

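```bash
python3 -c "
from plant import r
print(r.get_state()['time_s']); r.close_job()"
```

```text
26.4833
the job is handed in; nothing more can be done
```

The job is handed in, at 26.5 s of the 51 s allowed. The amber jar lies on both rollers with its cap away from the dial, and the 5 stands in the window.

**Last checks**
- **Jar:** the top, scene and wrist pictures taken after I let go show it lying straight along both rollers, clear of the housing and the far block. It looked the same in the last picture.
- **Dial:** after release, the 5 was within about 1 pixel of the window's middle. The gripper's last angle on the knob was about 0.1° from the target I worked out.
- **Surroundings:** the blue, white and red jars show no change in the last scene picture. The gripper was touching nothing, about 0.1 m above the knob.

**What went wrong**
- **Stray move:** I sent one move row by mistake just after the first grasp. It dragged the held amber jar about 30 mm along the table, with about 21 N at the wrist when I checked just after the row. It also tipped the jar in the fingers, from 50° to about 12° off the tool axis. I stood the jar back up on free table, grasped it again at 50° and went on. The pictures show nothing else was disturbed.
- **Off-centre knob grip:** the first grip on the knob was about 3 mm off centre and gave about 17 N sideways. I corrected it before turning.
- **Small disagreement:** the jar met the rollers about 1 mm lower than I had calculated, which is within the calibration error.

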